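# Fit the drive module in the polisher's control box

## Task

Give both wing fasteners on the control box cover a quarter turn anticlockwise until their wings stand square to the front edge, then swing the cover up and right back until it stays open. Draw the finned drive module out from under the little riser shelf by its exposed end, put it down, take it again by its bow handle and lower it by that handle into the long bay at the front of the box, so that it stands flat on the bay floor; leave the cover open and the other things on the bench where they are.

Things in the scene. Friction and masses are not known exactly. Their poses are not given: they have to be found in the camera images.
- control_box: grey sheet-metal box, fixed to the bench, 150 deep (x) x 266 wide (y) x 90 high without its cover. Origin: centre of its underside; -x is its front (towards the robot, yaw within 0.25 rad), z up. The cover is 8 mm thick (top at 98 mm height) and carries two wing fasteners 100 mm left and right of the middle, with a bow handle between them.
- bay (a point): centre of the bay floor, 8 mm above the bench, axes as the box. The bay is 166 mm long along the box's y and 70 mm wide along its x, with 4 mm thick rails round it up to 42 mm above the bench; the box walls reach 90 mm. Behind the bay (+x) is a fixed terminal strip, lower than the rails.
- cover (a joint): angle of the cover, 0 shut, 1.9 rad fully open (its stop, leaning back past upright). Stiff hinge along the box's y at the far (+x) top edge: it stays where it is left. Held shut by the fasteners' tongues until both are unlocked. Takes about 8 N at the handle.
- cover_hinge (a point): middle of the cover's hinge axis (along its y), 94 mm above the bench; axes turn with the cover: from here the panel runs 158 mm to its own -x, its z is the outer face's normal (up when shut).
- cover_grip (a point): middle of the cover's bow handle: a round bar 10 mm thick, 72 mm long along the box's y, standing 30 mm off the panel face (gap under it 25 mm), 128 mm from the hinge axis towards the front and 36 mm outward from it (130 mm above the bench when shut). Axes as the cover.
- cam_left (a joint): angle of the left (+y) fastener: 0 locked, pi/2 unlocked (stop); grows anticlockwise seen from above. Starts locked, at 0 to 0.35. Turns with light friction (0.06 N m) and stays.
- cam_right (a joint): the same for the right (-y) fastener; also anticlockwise.
- cam_left_grip (a point): centre of the left fastener's black wing: 62 mm long (its own y), 12 mm thick (its own x), 26 mm high, on its turning axis; 120 mm above the bench when the cover is shut. The wing spans 107 to 133 mm height, above a round base of 17 mm radius. Locked, the wing lies along the front edge; unlocked, square to it.
- cam_right_grip (a point): the same for the right fastener.
- riser: little plywood riser shelf, fixed: roof 85 deep x 170 wide, underside 98 mm and top 110 mm above the bench, on two 12 mm side cheeks; open to the front (-x) and back. Origin on the bench; the roof spans x +25 to +110 mm in its frame. A wood block lies on it; a bottle stands beside it at +y (about 117 mm from its middle line) and a steel can at -y (about 120 mm).
- module: drive module, finned aluminium block 150 long (x) x 54 wide (y) x 32 high, 0.28 to 0.53 kg, loose. Origin: centre of its underside. It lies on the bench half under the riser, its -x end sticking out to the front by about 70 mm; its handle is under the roof.
- module_handle: black bow handle fixed on the module, across it; origin on the block's top, 15 mm from the block's middle towards its +x end (over the centre of mass). The bar is 12 thick (along module x), 54 long (along module y), 14 high; its top is 72 mm above the module's underside, with 26 mm clear below the bar.
- module_grip (a point): centre of the handle's bar, 63 mm above the module's underside. Axes as the module.
- oil_bottle: oil bottle, 45 across, 120 high, beside the riser (its +y side); bystander. Origin: underside.
- wood_block: dark hardwood block, 40 x 130 (its y) x 30 high, lying on the riser; bystander. Origin: underside.
- tin_can: plain steel can, closed, 56 across, 90 high, standing beside the riser (its -y side); bystander. Origin: underside.
- antler_tip: antler tine, 40 x 145 (its y) x 24, lying on the bench between box and riser; bystander. Origin: middle of its underside.
- riser_roof (a point): middle of the riser roof's top face, 110 mm above the bench; axes as the riser.

How it is judged:
On the way, in this order (a step that is already met when the one before it is completed fails the run):
1. both fasteners are turned to unlocked while the cover is still shut (value of joint each of cam_left, cam_right above 1.35 rad and value of joint cover below 0.06 rad), for 0.1 s.
2. the cover is swung open past upright (value of joint cover above 1.6 rad), for 0.2 s.
3. the module, its handle drawn clear of the riser's roof, lies on the bench, let go (horizontal distance between module_grip and riser_roof above 0.07 m and height (world z) of module below 0.006 m and contact force between the fingers and module below 0.1 N), for 0.1 s.
4. the module, held by its handle, is down in the bay (horizontal distance between module and bay below 0.02 m and z of module in the frame of bay below 0.02 m and contact force between the fingers and module_handle above 0.5 N), for 0.05 s.
At the end, for the whole second after the job is handed in: The module lies flat on the bay floor (within 5 mm in height, 14 mm of the bay's centre, 0.08 rad of level, 0.2 rad of the bay's length, either way round), at rest; the cover stands open (over 1.5 rad) and both fasteners are still unlocked (over 1.3 rad) (horizontal distance between module and bay below 0.014 m and z of module in the frame of bay below 0.005 m and angle between module's own z axis and vertical below 0.08 rad and angle between the x axis of module and the y axis of bay, either way round below 0.2 rad and linear speed of module below 0.02 m/s and value of joint cover above 1.5 rad and value of joint each of cam_left, cam_right above 1.3 rad); the robot touches nothing.
It fails at once if a bystander is pushed more than 40 mm from its place or knocked over (distance of any of oil_bottle, tin_can, wood_block, antler_tip from where it was at the start of the episode above 0.04 m or angle between any of oil_bottle, tin_can's own z axis and vertical above 0.6 rad).
It also fails if it takes over 72 s, if anything falls off the work surface, if the arm or the gripper's body presses on something with over 40 N, if the wrist force passes 120 N, or if a joint passes its speed limit or range.

## Robot

A 6-joint arm with a two-finger parallel gripper is mounted at the origin on a cart in front of the work surface, level with it; the furniture and walls round the work are solid. World frame = base frame: x ahead of the robot, y to its left, z up, the work surface at z = 0. Lengths are in m, angles in rad, forces in N, time in s.
With the tool pointing down it reaches from about 0.425 to 0.95 m from the base axis. Payload 3.5 kg.
Tool frame: the origin (TCP) lies at the very end of the fingers, on their centre line; the grasp point (between the pads) lies 19 mm behind it; z points along the fingers, y is the direction in which the jaws open and shut (so a half turn about z gives the same grasp; the last joint's range is limited). The gripper opens to 85 mm and grips with 20 to 120 N. Pads are 22 mm wide; open, the fingers measure 114 mm over their backs; the gripper's body (76 mm by 85 mm) begins 54 mm behind the grasp point. The pads swing forward as they close: fully open they stand 13 mm farther back than shut.
Start: joints at [1.009, 0.286, 1.577, -0, 1.279, -0.15], TCP at [0.27, 0.619, 0.231] pointing down, gripper open.
Joint ranges: [-2.77, 2.77], [-0.9, 2.22], [0.21, 2.48], [-1.53, 4.67], [0.24, 2.81], [-2.84, 2.84]. Speed limits (rad/s): [2.79, 2.79, 3.14, 3.14, 3.14, 3.14].

## Interface

Orientations are given as a unit quaternion [w, x, y, z].
In Python, from rig import monitor, cams, order gives the robot as it stands.
- The arm moves only by the tool arm_command, never from a script. Its argument "increments" is text: rows parted by semicolons, each of 4 numbers parted by spaces: the shift along the tool's x, y, z in m, then the turn about the tool's z in rad. A call has exactly 10 rows; each row is the pose to reach, as a shift and turn from the pose commanded when the call began, along the tool's axes at that moment; what a row does not reach only later rows make up. A row lasts 1/10 s, in which the tool goes at most 50 mm and 8.59 degrees, less where a joint would pass 70% of its speed; a pose out of reach is approached as far as the arm can. A call with a gripper value outside its range is refused whole. "fingers" is the opening, from 0 (shut) to 1 (fully open), set as the call begins (left out, the last holds). The fingers move at their own pace and stop on an object; the grip force is fixed at half the most. Time passes only in rows, so rows that repeat a pose let the fingers close, or fill a call up. It gives the time, the measured TCP pose, the force and the opening at its end, in the units of the state.
- monitor.get_obs(): the state, without advancing time (a new reading comes with each control period).
- cams.read_camera(name): name is "scene" or "top" or "wrist"; returns a dict with "image" (480x640x3 uint8, red, green, blue), "mtx" (3x3 intrinsics, pixels), "R" (3x3) and "t" (3): a world point X has camera coordinates R X + t; the wrist camera has in their place "T_tool_cam" (4x4, takes a point from camera to tool coordinates, whose origin is the TCP and whose axes are the flange's). Camera axes: x right, y down, z forward; pixel columns grow to the right and rows downward; lengths in m; the calibration is good to about 2 mm. A picture is of the moment at which its call begins: read the wrist's pose just before it. There is no depth.
- order.close_job(): hands the job in, once; it reports no verdict.
The state is a dict: "time_s": time; "q": joint angles; "joint_velocities": joint speeds; "joint_efforts": joint torques, N m; "ee_pos": TCP position; "ee_rot": TCP orientation; "force": force on the tool from outside, world axes, zero at the start; "torque": the same for the moment, N m; "gripper_width": opening from 0.0 (shut) to 1.0 (fully open).
Only numpy, scipy, OpenCV 4.12 (cv2) and the standard library are available. Lean on these libraries where they do the work, as an engineer would, in place of code of your own. Each camera call takes 0.05 s, during which the arm holds its last target.

## Working session

There is one attempt and no reset: what is moved stays moved. The work goes in short steps, Python scripts to look and compute and a tool call to move; the robot and the scene stay as the last step left them, time stands still between calls to the robot, and variables do not carry over. Pictures are saved under pics/ and viewed, and the job is handed in when it is done.

Besides the shell and the picture viewer there is one more tool, called after "Call:" by a JSON object that holds its "name" and its "arguments". arm_command: Moves the arm, as the interface text tells. Its arguments: {"type":"object","properties":{"increments":{"type":"string"},"fingers":{"type":"number"}},"required":["increments"]}

```bash
ls; mkdir -p pics
python3 - <<'E'
from rig import monitor,cams
import cv2,numpy as np
o=monitor.get_obs();print(o)
for n in("scene","top","wrist"):
    c=cams.read_camera(n);cv2.imwrite(f"pics/{n}0.png",c["image"][:,:,::-1])
    print(n,{k:np.round(v,4).tolist() for k,v in c.items() if k!="image"})
E
```

```text
pics
{'time_s': 0.0, 'q': array([ 1.00899442e+00,  2.87210516e-01,  1.57819838e+00,  3.44753466e-06,
        1.27859591e+00, -1.49983991e-01]), 'joint_velocities': array([-3.20878982e-05, -9.61840238e-04, -8.24553099e-04,  4.26752587e-04,
       -7.35994071e-05, -1.11717739e-03]), 'joint_efforts': array([-8.08984896e-05, -4.05990958e+01, -2.92619240e+01, -9.75078228e-05,
        5.88705720e-03, -1.53202016e-06]), 'ee_pos': array([0.26978994, 0.61801334, 0.2299057 ]), 'ee_rot': array([-4.21776614e-04,  2.04457340e-01,  9.78874732e-01, -1.12992285e-03]), 'force': array([ 0.83100137, -0.40774619,  0.3647464 ]), 'torque': array([-0.03578071, -0.01147435,  0.00108709]), 'gripper_width': 1.0001105028348487}
scene {'mtx': [[539.523, 0.0, 318.5356], [0.0, 539.523, 239.4552], [0.0, 0.0, 1.0]], 'R': [[0.6901, -0.7237, -0.0067], [-0.3676, -0.3426, -0.8646], [0.6234, 0.5991, -0.5025]], 't': [-0.3669, 0.2974, 1.0935]}
top {'mtx': [[450.4653, 0.0, 314.8557], [0.0, 450.4653, 242.0053], [0.0, 0.0, 1.0]], 'R': [[0.0163, -0.9999, 0.0052], [-0.996, -0.0167, -0.0879], [0.0879, -0.0037, -0.9961]], 't': [0.0027, 0.5531, 1.2657]}
wrist {'mtx': [[412.7043, 0.0, 320.0958], [0.0, 412.7043, 238.8059], [0.0, 0.0, 1.0]], 'T_tool_cam': [[-0.0011, -0.9461, -0.3238, 0.083], [1.0, -0.0009, -0.001, -0.0004], [0.0007, -0.3238, 0.9461, -0.1432], [0.0, 0.0, 0.0, 1.0]]}
```

View pics/top0.png

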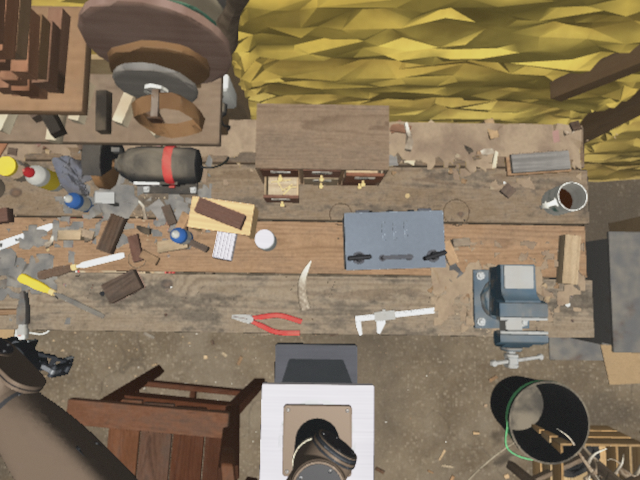

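View pics/scene0.png

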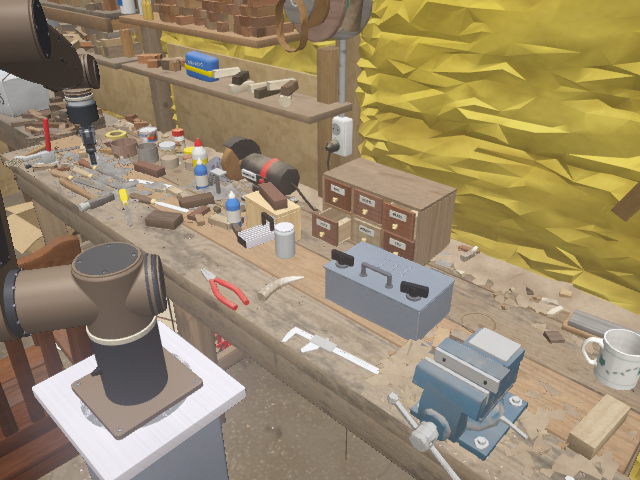

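The top view shows the box (345–445, 210–268), its two black wings (358,257) and (433,255), and the cover handle (397,257). The riser is at about (222,215) and the module's white finned end at about (224,245). I'll measure these next.

```bash
cat > h.py <<'E'
import numpy as np,cv2
from rig import monitor,cams
def ray(c,u,v,z):
    R=np.array(c["R"]);t=np.array(c["t"]);K=np.array(c["mtx"])
    d=R.T@np.linalg.solve(K,[u,v,1]);o=-R.T@t
    return o+d*(z-o[2])/d[2]
def proj(c,X):
    p=np.array(c["mtx"])@(np.array(c["R"])@np.array(X)+np.array(c["t"]));return p[:2]/p[2]
def tri(c1,p1,c2,p2):
    P=[np.array(c["mtx"])@np.c_[c["R"],c["t"]] for c in(c1,c2)]
    X=cv2.triangulatePoints(P[0],P[1],np.float64(p1).reshape(2,1),np.float64(p2).reshape(2,1));return (X[:3]/X[3]).ravel()
def wristcam():
    o=monitor.get_obs();c=cams.read_camera("wrist")
    from scipy.spatial.transform import Rotation as Ro
    w=o["ee_rot"];M=np.eye(4);M[:3,:3]=Ro.from_quat([w[1],w[2],w[3],w[0]]).as_matrix();M[:3,3]=o["ee_pos"]
    C=np.linalg.inv(M@np.array(c["T_tool_cam"]));c["R"]=C[:3,:3];c["t"]=C[:3,3];return c
def crop(c,name,x0,y0,x1,y1,s):
    im=c["image"][y0:y1,x0:x1,::-1];cv2.imwrite(name,cv2.resize(im,None,fx=s,fy=s,interpolation=cv2.INTER_CUBIC))
E
python3 - <<'E'
from h import *
c=cams.read_camera("top");s=cams.read_camera("scene")
im=c["image"].astype(int)
hsv=cv2.cvtColor(c["image"],cv2.COLOR_RGB2HSV);print(hsv[235,380],hsv[200,225],hsv[245,224])
crop(c,"pics/t1.png",330,195,470,285,5)
crop(c,"pics/t2.png",150,185,320,315,4)
crop(s,"pics/s1.png",310,230,470,350,5)
crop(s,"pics/s2.png",200,160,320,310,4)
E
```

```text
[107  30 153] [ 17  74 199] [140   3 225]
```

View pics/t1.png

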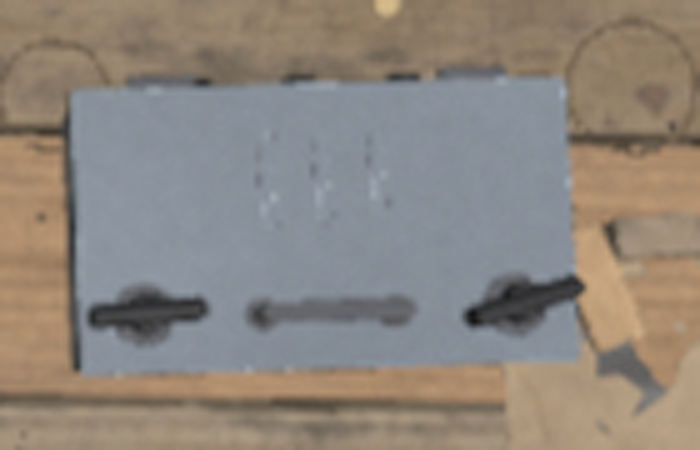

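View pics/t2.png

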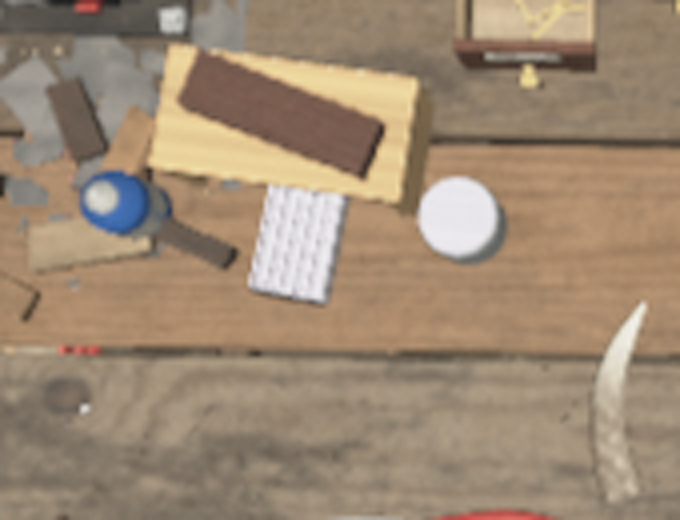

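View pics/s1.png

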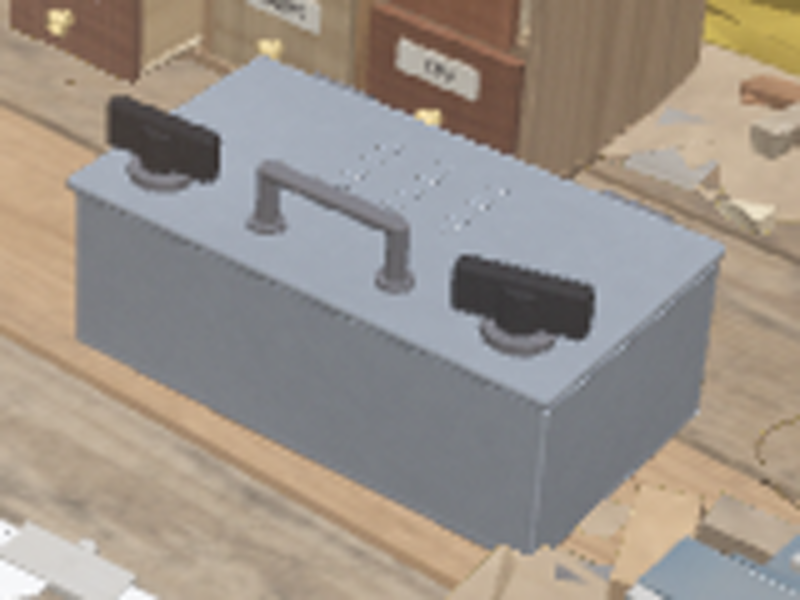

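View pics/s2.png

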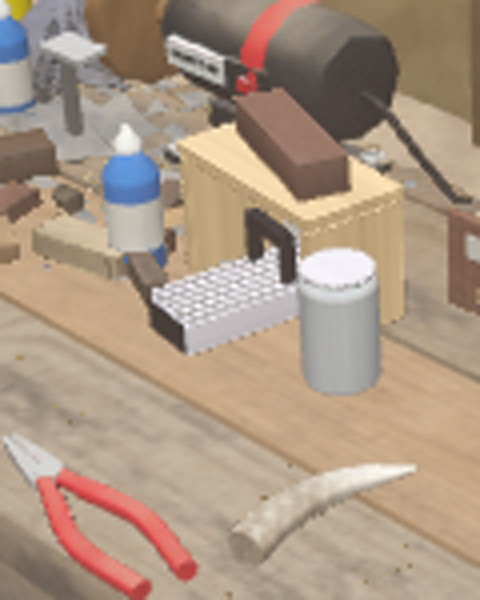

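The crops show the cover corners at t1 (70,91), (566,77), (579,360) and (82,373). The wing centres are at (148,312) and (524,301), with the right wing tilted. In t2 the module end corners are (248,286) and (326,302).

Run:
```python
from h import *
c=cams.read_camera("top");s=cams.read_camera("scene")
f=lambda x,y:((x+.5)/5-.5+330,(y+.5)/5-.5+195)
g=lambda x,y:((x+.5)/4-.5+150,(y+.5)/4-.5+185)
P=[ray(c,*f(*p),.098) for p in((70,91),(566,77),(579,360),(82,373))]
P=np.array(P);print(P.round(4));ctr=P.mean(0)
yaw=np.arctan2(*(( (P[0]-P[1])+(P[3]-P[2]))[[1,0]]))-np.pi/2
yawx=np.arctan2(*(( (P[0]-P[3])+(P[1]-P[2]))[[1,0]]))
print("ctr",ctr,"yaw",yaw,yawx, "size",np.linalg.norm(P[0]-P[1]),np.linalg.norm(P[0]-P[3]))
for n,a,b in(("L",(92,316),(207,307)),("R",(468,317),(581,286))):
    A=ray(c,*f(*a),.133);B=ray(c,*f(*b),.133);d=A-B;print(n,(A+B)/2,np.arctan2(d[1],d[0])-np.pi/2,np.linalg.norm(d))
A=ray(c,*f(262,313),.135);B=ray(c,*f(400,309),.135);print("handle",(A+B)/2)
# module
A=ray(c,*g(248,286),.032);B=ray(c,*g(326,302),.032);C=ray(c,*g(346,190),.032);D=ray(c,*g(270,185),.032)
print("mod",A,B,C,D,np.linalg.norm(A-B)); 
for a,b in((C,B),(D,A)): print(np.arctan2(*(a-b)[[1,0]]))
print("roof",[ray(c,*g(*p),.11).round(4).tolist() for p in((152,165),(400,202),(417,77),(172,42))])
print("can",ray(c,*g(459,217),.09),"bottle",ray(c,*g(110,200),.12))
print("antler",[ray(c,*g(*p),.012).round(3).tolist() for p in((643,303),(595,400),(622,500))])
S=lambda x,y:((x+.5)/5-.5+310,(y+.5)/5-.5+230)
# scene check
for p in((67,186),(265,56),(722,252),(547,408)): print("scn",ray(s,*S(*p),.098).round(4))
```

```text
[[ 0.6274 -0.0647  0.098 ]
 [ 0.6397 -0.3346  0.098 ]
 [ 0.4859 -0.3402  0.098 ]
 [ 0.4745 -0.0728  0.098 ]]
ctr [ 0.55685891 -0.2030618   0.098     ] yaw 0.04402847937001653 0.04478550177009351 size 0.27013251042475445 0.15306074679525625
L [ 0.50620645 -0.10519253  0.133     ] 0.09462995778621863 0.06040836048854715
R [ 0.51470564 -0.3016299   0.133     ] 0.28266532743877515 0.06182107863300876
handle [ 0.50792383 -0.19983247  0.135     ]
mod [0.50718933 0.30382568 0.032     ] [0.49676058 0.24822571 0.032     ] [0.57677702 0.23659362 0.032     ] [0.57944776 0.29079334 0.032     ] 0.0565695672077442
-0.1443599580126321
-0.1784390046993263
roof [[0.583, 0.3534, 0.11], [0.5609, 0.1868, 0.11], [0.6456, 0.1779, 0.11], [0.6666, 0.3434, 0.11]]
can [0.55339301 0.14933216 0.09      ] bottle [0.55802925 0.37742018 0.12      ]
antler [[0.501, 0.024, 0.012], [0.431, 0.057, 0.012], [0.36, 0.036, 0.012]]
scn [ 0.4699 -0.0746  0.098 ]
scn [ 0.6297 -0.0652  0.098 ]
scn [ 0.635  -0.3328  0.098 ]
scn [ 0.4832 -0.3408  0.098 ]
```

```bash
cat >> h.py <<'E'
def go(x,y,z,yaw):
    "shift+turn in tool axes from measured pose to the target; yaw=angle of tool y axis in world (mod pi)"
    from scipy.spatial.transform import Rotation as Ro
    o=monitor.get_obs();w=o["ee_rot"];R=Ro.from_quat([w[1],w[2],w[3],w[0]]).as_matrix()
    d=R.T@(np.array([x,y,z])-o["ee_pos"]);cur=np.arctan2(R[1,1],R[0,1])
    t=cur-yaw;t=(t+np.pi/2)%np.pi-np.pi/2
    print("inc",d.round(4).tolist(),"turn",round(t,3),"(alt +-pi) curyaw",round(cur,3),"q1",o["q"][0].round(3),"q6",o["q"][5].round(3))
BX=np.array([.5575,-.2035]);YAW=.044  # box frame (cover centre)
def bw(x,y): 
    c,s=np.cos(YAW),np.sin(YAW);return BX+[c*x-s*y,s*x+c*y]
E
python3 -c "
from h import *
go(.506,-.105,.24,.095)"
```

```text
inc [-0.5058, -0.5685, -0.0087] turn 1.064 (alt +-pi) curyaw 1.159 q1 1.009 q6 -0.15
```

Call:
{"name": "arm_command", "arguments": {"increments": "-0.033 -0.037 -0.01 0.14;-0.066 -0.074 -0.01 0.28;-0.1 -0.112 -0.01 0.42;-0.133 -0.149 -0.01 0.56;-0.166 -0.187 -0.01 0.7;-0.2 -0.224 -0.01 0.84;-0.233 -0.262 -0.01 0.98;-0.266 -0.299 -0.01 1.064;-0.3 -0.337 -0.01 1.064;-0.333 -0.374 -0.01 1.064", "fingers": 0.6}}

```text
time_s: 1.35
ee_pos: [0.4253, 0.1423, 0.2418]
ee_rot: [0.0, 0.673, 0.74, 0.001]
force: [0.5, -0.2, -0.3]
gripper_width: 0.601
```

```bash
python3 -c "
from h import *
go(.506,-.105,.24,.095)"
```

```text
inc [-0.2539, 0.0568, 0.0018] turn 0.0 (alt +-pi) curyaw 0.095 q1 0.096 q6 0.001
```

Call:
{"name": "arm_command", "arguments": {"increments": "-0.049 0.011 0.002 0;-0.098 0.022 0.002 0;-0.147 0.033 0.002 0;-0.196 0.044 0.002 0;-0.24 0.054 0.002 0;-0.254 0.057 0.002 0;-0.254 0.057 0.002 0;-0.254 0.057 0.002 0;-0.254 0.057 0.002 0;-0.254 0.057 0.002 0"}}

```text
time_s: 2.35
ee_pos: [0.5056, -0.1016, 0.2394]
ee_rot: [-0.0, 0.672, 0.741, 0.0]
force: [-0.1, 0.0, 0.2]
gripper_width: 0.597
```

```bash
python3 -c "
from h import *
c=wristcam();cv2.imwrite('pics/w1.png',c['image'][:,:,::-1])
print(c['R'].tolist(),c['t'].tolist(),monitor.get_obs()['ee_pos'])"
```

```text
[[0.9953871613825347, 0.09593904334503772, -0.0003145105095500558], [0.09085916289763132, -0.9416196046146514, 0.3241868793194608], [0.030806029805272667, -0.3227200337248804, -0.9459930065070511]] [-0.4935528311164314, -0.18726256440114816, 0.3403945369106462] [ 0.50569968 -0.10181073  0.23945175]
```

View pics/w1.png

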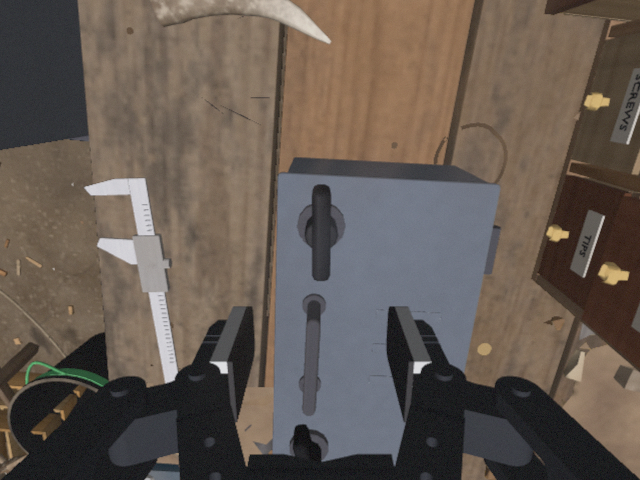

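The left wing's top runs from (322,186) to (321,279), the handle's bar from (313,302) to (310,408), and the cover's left edge from (279,174) to (498,184).

Run:
```python
from h import *
c=wristcam()
A=ray(c,322,186,.133);B=ray(c,321,279,.133);d=A-B
print("wing",(A+B)/2,np.linalg.norm(d),np.arctan2(d[1],d[0])-np.pi/2)
A=ray(c,313,302,.135);B=ray(c,310,408,.135);d=A-B;print("handle",(A+B)/2,np.linalg.norm(d),np.arctan2(d[1],d[0])-np.pi/2)
print("corner",ray(c,279,174,.098),ray(c,498,184,.098))
for p in ((540,275),(596,101),(557,233),(614,272)): print("cab z.1",ray(c,*p,.1), "z.2", ray(c,*p,.2))
```

```text
wing [ 0.50661398 -0.10135331  0.133     ] 0.06230392383893459 0.08686203454978303
handle [ 0.50835805 -0.19232658  0.135     ] 0.08732659606254309 0.06504985874523395
corner [ 0.47432902 -0.07196156  0.098     ] [ 0.62677136 -0.06430635  0.098     ]
cab z.1 [ 0.67319978 -0.1284162   0.1       ] z.2 [ 0.61116227 -0.08979532  0.2       ]
cab z.1 [ 0.67640821 -0.00436316  0.1       ] z.2 [ 0.61323545 -0.00963652  0.2       ]
cab z.1 [ 0.67655583 -0.09496343  0.1       ] z.2 [ 0.61333083 -0.06817929  0.2       ]
cab z.1 [ 0.7273705  -0.12075109  0.1       ] z.2 [ 0.64616552 -0.08484239  0.2       ]
```

```bash
python3 -c "
from h import *
go(.5062,-.103,.111,.09)"
```

```text
inc [-0.001, 0.0003, 0.1285] turn 0.007 (alt +-pi) curyaw 0.097 q1 -0.396 q6 -0.493
```

Call:
{"name": "arm_command", "arguments": {"increments": "-0.001 0 0.045 0.007;-0.001 0 0.09 0.007;-0.001 0 0.115 0.007;-0.001 0 0.128 0.007;-0.001 0 0.128 0.007;-0.001 0 0.128 0.007;-0.001 0 0.128 0.007;-0.001 0 0.128 0.007;-0.001 0 0.128 0.007;-0.001 0 0.128 0.007"}}

```text
time_s: 3.45
ee_pos: [0.5063, -0.1044, 0.112]
ee_rot: [0.001, 0.675, 0.738, 0.0]
force: [0.3, 0.1, 0.0]
gripper_width: 0.6
```

Call:
{"name": "arm_command", "arguments": {"increments": "0 0 0 0;0 0 0 0;0 0 0 0;0 0 0 0;0 0 0 0;0 0 0 0;0 0 0 0;0 0 0 0;0 0 0 -0.1;0 0 0 -0.2", "fingers": 0}}

```text
time_s: 4.45
ee_pos: [0.5065, -0.1042, 0.1115]
ee_rot: [0.001, 0.597, 0.802, 0.0]
force: [2.5, 0.7, -0.4]
gripper_width: 0.123
```

Call:
{"name": "arm_command", "arguments": {"increments": "0 0 0 -0.14;0 0 0 -0.28;0 0 0 -0.42;0 0 0 -0.56;0 0 0 -0.7;0 0 0 -0.84;0 0 0 -0.98;0 0 0 -1.12;0 0 0 -1.24;0 0 0 -1.3"}}

```text
time_s: 5.45
ee_pos: [0.5071, -0.1034, 0.1115]
ee_rot: [0.002, -0.01, 1.0, 0.001]
force: [4.8, 4.3, -0.2]
gripper_width: 0.126
```

```bash
python3 -c "
from h import *
go(.5062,-.103,.111,1.614);print(monitor.get_obs()['force'],monitor.get_obs()['torque'])"
```

```text
inc [0.0009, 0.0004, 0.0005] turn -0.024 (alt +-pi) curyaw 1.59 q1 -0.399 q6 -1.991
[ 4.79444145  4.28292938 -0.16297472] [ 0.56899883 -0.74375168 -0.07905567]
```

Call:
{"name": "arm_command", "arguments": {"increments": "0 0 0 0;0 0 0 0;0 0 0 0;0 0 -0.04 0;0 0 -0.08 0;0 0 -0.1 0;0 0 -0.1 0.1;0 0 -0.1 0.2;0 0 -0.1 0.3;0 0 -0.1 0.3", "fingers": 0.6}}

```text
time_s: 6.45
ee_pos: [0.5057, -0.1044, 0.2112]
ee_rot: [-0.0, 0.141, 0.99, -0.0]
force: [-1.0, 0.1, -0.0]
gripper_width: 0.604
```

```bash
python3 -c "
from h import *
go(.515,-.302,.215,.283)"
```

```text
inc [-0.0642, -0.1871, -0.0037] turn 1.005 (alt +-pi) curyaw 1.288 q1 -0.4 q6 -1.687
```

Call:
{"name": "arm_command", "arguments": {"increments": "-0.015 -0.04 -0.004 0.14;-0.03 -0.08 -0.004 0.28;-0.045 -0.12 -0.004 0.42;-0.055 -0.16 -0.004 0.56;-0.064 -0.187 -0.004 0.7;-0.064 -0.187 -0.004 0.84;-0.064 -0.187 -0.004 0.98;-0.064 -0.187 -0.004 1.005;-0.064 -0.187 -0.004 1.005;-0.064 -0.187 -0.004 1.005"}}

```text
time_s: 7.45
ee_pos: [0.5152, -0.3014, 0.2153]
ee_rot: [-0.0, 0.599, 0.801, -0.0]
force: [-0.1, -0.6, -1.1]
gripper_width: 0.605
```

```bash
python3 -c "
from h import *
c=wristcam();cv2.imwrite('pics/w2.png',c['image'][:,:,::-1])
s=cams.read_camera('scene');cv2.imwrite('pics/s3.png',s['image'][:,:,::-1])
go(.515,-.302,.111,.283)"
```

```text
inc [-0.0005, -0.0004, 0.1044] turn 0.002 (alt +-pi) curyaw 0.285 q1 -0.699 q6 -0.984
```

View pics/w2.png

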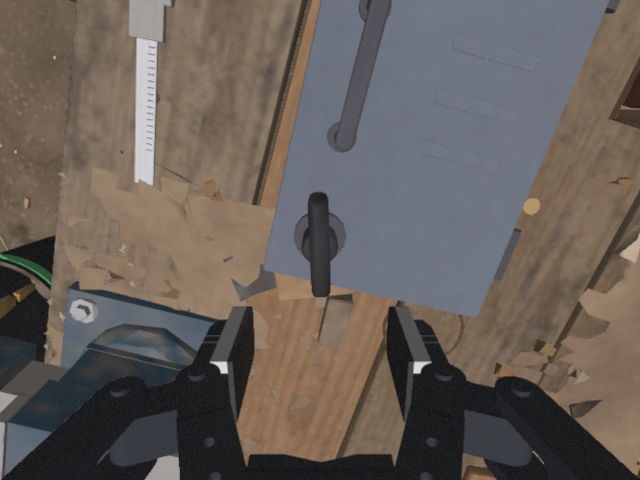

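View pics/s3.png

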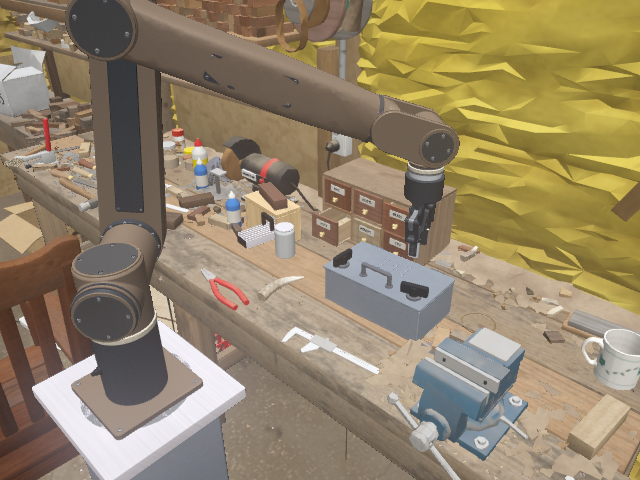

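The right wing spans (318,196)–(321,295) in the wrist view, lined up with the jaws. I'll check its centre and whether the left wing turned.

Run:
```python
from h import *
c=wristcam()
A=ray(c,318,196,.133);B=ray(c,321,295,.133);d=A-B
print("wing",(A+B)/2,np.linalg.norm(d),np.arctan2(d[1],d[0])-np.pi/2)
A=ray(c,384,-3,.135);B=ray(c,345,139,.135);print(A,B)
s=cams.read_camera('scene');crop(s,"pics/s4.png",310,230,470,350,5)
```

```text
wing [ 0.51486618 -0.30130928  0.133     ] 0.06126654537196453 0.3118930646879785
[ 0.50858155 -0.16987046  0.135     ] [ 0.51048368 -0.23815975  0.135     ]
```

View pics/s4.png

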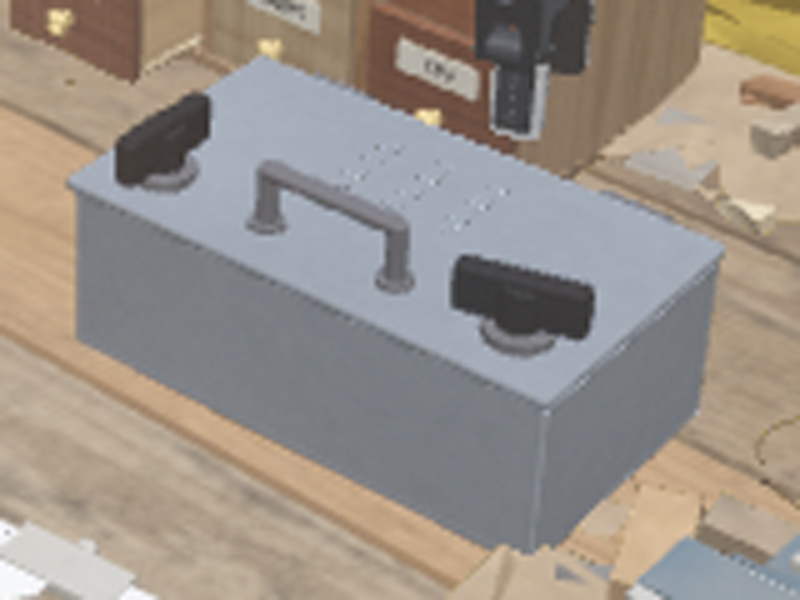

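The left wing (t=160,140 in the crop) now stands square to the front edge. Next is the right one: its angle is about 0.30.

Call:
{"name": "arm_command", "arguments": {"increments": "0 0 0.045 -0.015;0 0 0.09 -0.015;0 0 0.104 -0.015;0 0 0.104 -0.015;0 0 0.104 -0.015;0 0 0.104 -0.015;0 0 0.104 -0.015;0 0 0.104 -0.015;0 0 0.104 -0.015;0 0 0.104 -0.015"}}

```text
time_s: 8.65
ee_pos: [0.5154, -0.3017, 0.1117]
ee_rot: [0.0, 0.594, 0.804, -0.0]
force: [-0.4, -0.3, -0.4]
gripper_width: 0.597
```

Call:
{"name": "arm_command", "arguments": {"increments": "0 0 0 0;0 0 0 0;0 0 0 0;0 0 0 0;0 0 0 0;0 0 0 0;0 0 0 0;0 0 0 0;0 0 0 -0.1;0 0 0 -0.2", "fingers": 0}}

```text
time_s: 9.65
ee_pos: [0.5146, -0.3018, 0.1114]
ee_rot: [-0.001, 0.509, 0.861, -0.0]
force: [-5.8, -0.5, 4.4]
gripper_width: 0.127
```

Call:
{"name": "arm_command", "arguments": {"increments": "0 0 0 -0.14;0 0 0 -0.28;0 0 0 -0.42;0 0 0 -0.56;0 0 0 -0.7;0 0 0 -0.84;0 0 0 -0.98;0 0 0 -1.09;0 0 0 -1.09;0 0 0 -1.09"}}

```text
time_s: 10.65
ee_pos: [0.5139, -0.303, 0.1114]
ee_rot: [-0.002, -0.009, 1.0, -0.001]
force: [-7.7, -4.1, 4.2]
gripper_width: 0.124
```

```bash
python3 -c "
from h import *
go(.515,-.302,.111,1.614);print(monitor.get_obs()['force'],monitor.get_obs()['torque'],monitor.get_obs()['gripper_width'])"
```

```text
inc [-0.0011, 0.001, 0.0004] turn -0.025 (alt +-pi) curyaw 1.589 q1 -0.701 q6 -2.288
[-7.72732036 -4.06046721  4.22217848] [-0.45413472  1.20604634  0.10649946] 0.12376812300194032
```

Call:
{"name": "arm_command", "arguments": {"increments": "0 0 0 0;0 0 0 0;0 0 0 0;0 0 -0.04 0;0 0 -0.08 0;0 0 -0.08 0.14;0 0 -0.08 0.28;0 0 -0.08 0.42;0 0 -0.08 0.56;0 0 -0.08 0.7", "fingers": 0.5}}

```text
time_s: 11.65
ee_pos: [0.5157, -0.3013, 0.1913]
ee_rot: [0.001, 0.337, 0.941, 0.0]
force: [0.2, 0.2, 0.1]
gripper_width: 0.501
```

```bash
python3 -c "
from h import *
go(.509,-.203,.18,.044)"
```

```text
inc [0.0677, 0.0717, 0.0113] turn 0.839 (alt +-pi) curyaw 0.883 q1 -0.699 q6 -1.582
```

Call:
{"name": "arm_command", "arguments": {"increments": "0.025 0.027 0 0.14;0.05 0.054 0 0.28;0.068 0.072 0 0.42;0.068 0.072 0 0.56;0.068 0.072 0 0.7;0.068 0.072 0.01 0.839;0.068 0.072 0.01 0.839;0.068 0.072 0.01 0.839;0.068 0.072 0.01 0.839;0.068 0.072 0.01 0.839"}}

```text
time_s: 12.65
ee_pos: [0.5082, -0.203, 0.1817]
ee_rot: [0.0, 0.689, 0.725, 0.0]
force: [0.3, -0.0, 0.1]
gripper_width: 0.495
```

```bash
python3 -c "
from h import *
c=wristcam();cv2.imwrite('pics/w3.png',c['image'][:,:,::-1])
go(.509,-.203,.119,.044)"
```

```text
inc [0.0, 0.0008, 0.0627] turn 0.006 (alt +-pi) curyaw 0.05 q1 -0.566 q6 -0.615
```

View pics/w3.png

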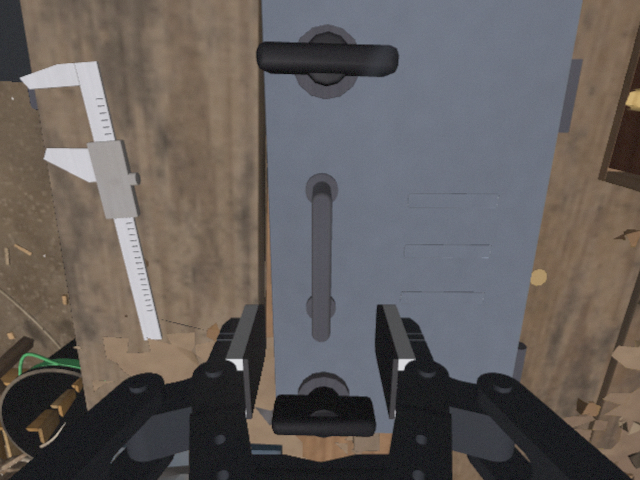

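Both wings, at (328,58) and (323,415), stand square. The handle's bar at u≈321 is centred between the fingers. I'll go down and grip it.

Call:
{"name": "arm_command", "arguments": {"increments": "0 0 0.04 0.006;0 0 0.062 0.006;0 0 0.062 0.006;0 0 0.062 0.006;0 0 0.062 0.006;0 0 0.062 0.006;0 0 0.062 0.006;0 0 0.062 0.006;0 0 0.062 0.006;0 0 0.062 0.006"}}

```text
time_s: 13.7
ee_pos: [0.5079, -0.2029, 0.1194]
ee_rot: [0.0, 0.692, 0.722, 0.0]
force: [-0.0, 0.2, -0.7]
gripper_width: 0.499
```

Call:
{"name": "arm_command", "arguments": {"increments": "0 0 0 0;0 0 0 0;0 0 0 0;0 0 0 0;0 0 0 0;0 0 0 0;0 0 0 0;0 0.001 -0.002 0;0 0.001 -0.004 0;0 0.002 -0.006 0", "fingers": 0}}

```text
time_s: 14.7
ee_pos: [0.5096, -0.2028, 0.1231]
ee_rot: [0.0, 0.692, 0.722, -0.0]
force: [7.7, -2.0, -11.5]
gripper_width: 0.085
```

Call:
{"name": "arm_command", "arguments": {"increments": "0 0.001 -0.003 0;0 0.004 -0.0115 0;0 0.008 -0.020 0;0 0.013 -0.028 0;0 0.018 -0.036 0;0 0.024 -0.043 0;0 0.030 -0.050 0;0 0.037 -0.0565 0;0 0.044 -0.0625 0;0 0.0513 -0.068 0"}}

```text
time_s: 15.7
ee_pos: [0.5571, -0.2006, 0.1928]
ee_rot: [-0.006, 0.691, 0.722, -0.004]
force: [-9.5, -1.8, -2.5]
gripper_width: 0.082
```

```bash
python3 -c "
from h import *
go(.637,-.2,.2,.044)
s=cams.read_camera('scene');cv2.imwrite('pics/s5.png',s['image'][:,:,::-1])"
```

```text
inc [-0.0029, 0.0797, -0.0083] turn -0.0 (alt +-pi) curyaw 0.044 q1 -0.514 q6 -0.556
```

View pics/s5.png

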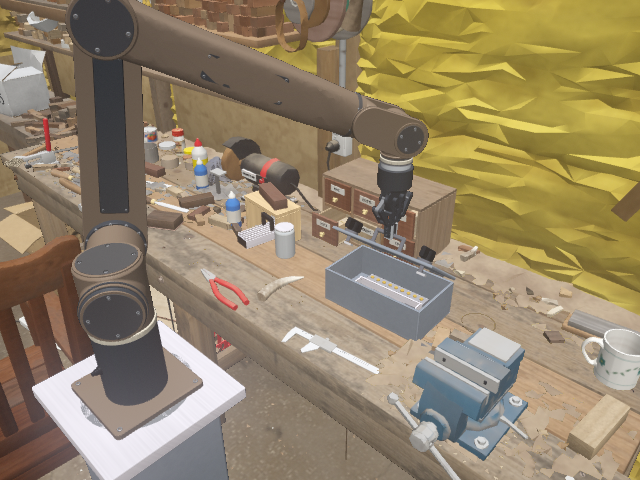

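The cover follows the grip: it is about 0.7 rad open and the bay is visible. Before swinging further I'll check where the cabinet's front corner is.

Run:
```python
import cv2
a=cv2.imread('pics/top0.png')[90:210,240:420];b=cv2.imread('pics/scene0.png')[150:270,300:480]
cv2.imwrite('pics/cab.png',cv2.resize(cv2.hconcat([a,b]),None,fx=2.2,fy=4.4,interpolation=cv2.INTER_CUBIC)[:, :])
```

```text
(no output)
```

View pics/cab.png

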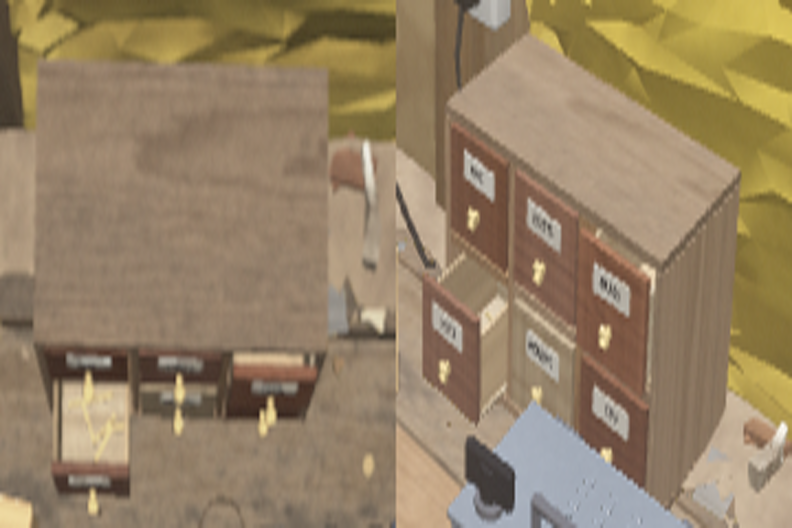

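Run:
```python
from h import *
c=cams.read_camera("top");s=cams.read_camera("scene")
T=lambda x,y:(240+x/2.2,90+y/4.4);S=lambda x,y:(300+(x-396)/2.2,150+y/4.4)
print(tri(c,T(328,350),s,S(660,268)))   # cabinet corner
print(tri(c,T(318,370),s,S(648,268)), tri(c,T(318,370),s,S(640,258)))
print(tri(c,T(266,425),s,S(604,335)))
```

```text
[ 0.72460147 -0.1709828   0.18668881]
[ 0.71374038 -0.16072107  0.18687541] [ 0.70888901 -0.15616997  0.19424874]
[ 0.6965191  -0.1112002   0.13103377]
```

Call:
{"name": "arm_command", "arguments": {"increments": "0 0.0055 -0.0036 0;0 0.0113 -0.007 0;0 0.017 -0.01 0;0 0.0233 -0.0126 0;0 0.0295 -0.015 0;0 0.0358 -0.0172 0;0 0.042 -0.019 0;0 0.0487 -0.0204 0;0 0.055 -0.0215 0;0 0.0619 -0.0223 0"}}

```text
time_s: 16.85
ee_pos: [0.6211, -0.1979, 0.2204]
ee_rot: [-0.003, 0.692, 0.722, -0.002]
force: [-10.8, 1.5, 10.1]
gripper_width: 0.086
```

```bash
python3 -c "
from h import *
s=cams.read_camera('scene');crop(s,'pics/s6.png',310,130,490,290,4)
print(monitor.get_obs()['force'])"
```

```text
[-7.3424013   1.91801793  8.2947483 ]
```

View pics/s6.png

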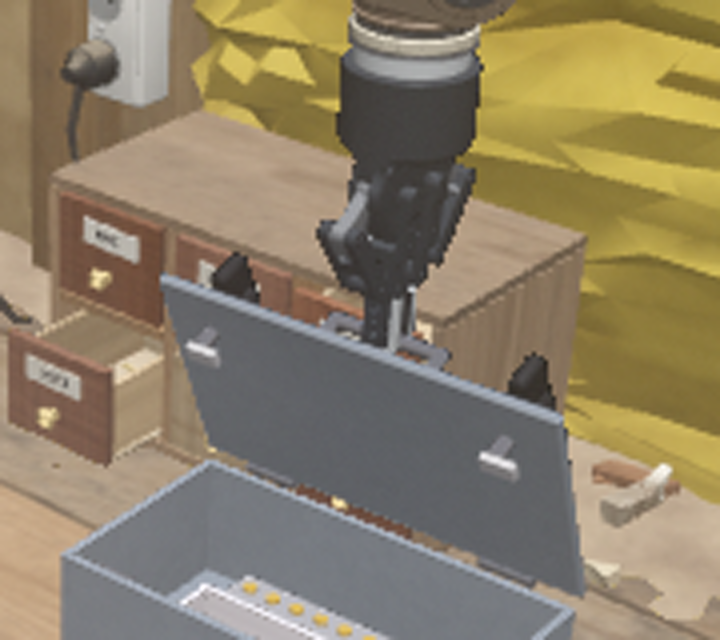

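The cover is at about 1.2 rad, and the gripper still clears the panel and the cabinet. I'll continue along the arc past upright.

Call:
{"name": "arm_command", "arguments": {"increments": "0 0.0066 -0.0005 0;0 0.0132 -0.0006 0;0 0.0199 -0.0005 0;0 0.0265 0 0;0 0.0331 0.0009 0;0 0.0397 0.0021 0;0 0.0461 0.0036 0;0 0.0525 0.0054 0;0 0.0588 0.0076 0;0 0.065 0.01 0"}}

```text
time_s: 17.9
ee_pos: [0.6886, -0.1954, 0.2109]
ee_rot: [0.001, 0.691, 0.722, -0.0]
force: [-4.1, 0.3, 6.1]
gripper_width: 0.082
```

```bash
python3 -c "
from h import *
s=cams.read_camera('scene');crop(s,'pics/s7.png',310,130,490,290,4)
print(monitor.get_obs()['force'])"
```

```text
[-4.53387246e-01  2.09341144e-03  5.63696235e+00]
```

View pics/s7.png

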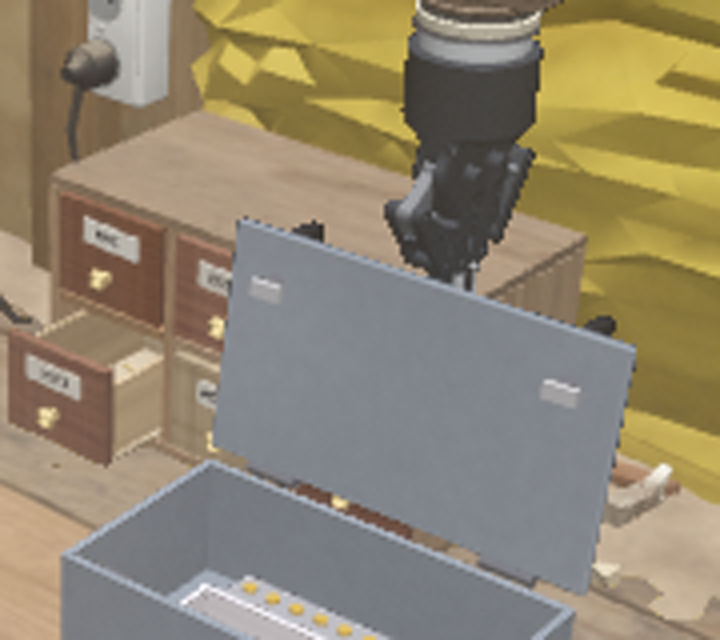

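Call:
{"name": "arm_command", "arguments": {"increments": "0 0 0 0;0 0 0 0;0 0 0 0;0 0 -0.015 0;0 0 -0.03 0;0 0 -0.05 0;0 0 -0.08 0;0 0 -0.11 0;0 0 -0.12 0;0 0 -0.12 0", "fingers": 0.18}}

```text
time_s: 18.95
ee_pos: [0.6885, -0.1955, 0.3289]
ee_rot: [0.002, 0.692, 0.722, 0.001]
force: [0.2, 0.1, -0.3]
gripper_width: 0.177
```

```bash
python3 -c "
from h import *
s=cams.read_camera('scene');crop(s,'pics/s8.png',310,130,490,290,4)
P=lambda x,y:((x+.5)/4-.5+310,(y+.5)/4-.5+130)
print(monitor.get_obs()['force'])
go(.45,0,.3,1.4)"
```

```text
[ 0.39723292  0.2133665  -0.55945241]
inc [0.2052, -0.2293, 0.026] turn -1.357 (alt +-pi) curyaw 0.043 q1 -0.418 q6 -0.461
```

View pics/s8.png

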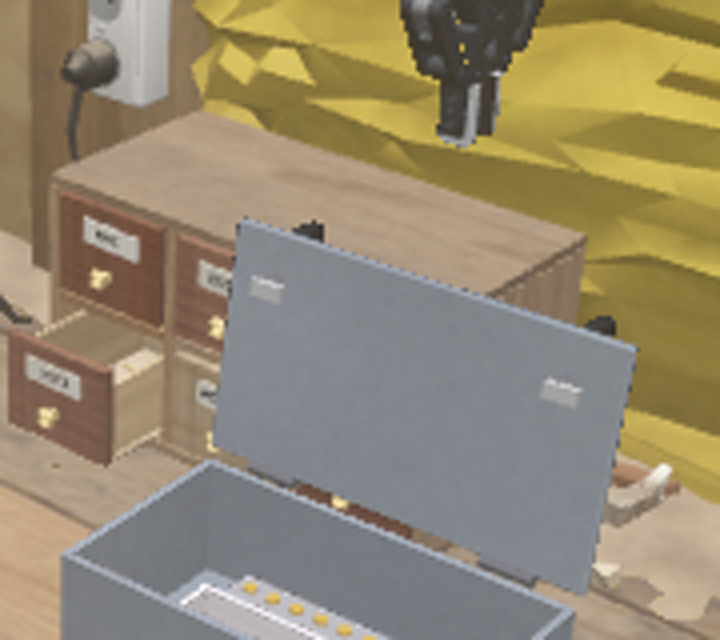

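The cover stays at about 1.7 rad after release. Now to the module: I'll travel high, then look with the wrist camera.

```bash
python3 -c "
from h import *
go(.5,.28,.24,1.40)"
```

```text
inc [0.4828, -0.1674, 0.0859] turn -1.357 (alt +-pi) curyaw 0.043 q1 -0.418 q6 -0.461
```

Call:
{"name": "arm_command", "arguments": {"increments": "0.03 -0.02 0 0;0.07 -0.04 0 -0.14;0.11 -0.06 0 -0.28;0.155 -0.075 0 -0.42;0.2 -0.09 0 -0.56;0.245 -0.105 0 -0.7;0.29 -0.12 0.02 -0.84;0.335 -0.13 0.04 -0.98;0.38 -0.14 0.06 -1.12;0.425 -0.155 0.08 -1.26", "fingers": 1}}

```text
time_s: 20.0
ee_pos: [0.5139, 0.2211, 0.2435]
ee_rot: [-0.002, 0.131, 0.991, -0.001]
force: [1.1, 0.0, 0.2]
gripper_width: 0.998
```

```bash
python3 -c "
from h import *
go(.5,.28,.24,1.40)"
```

```text
inc [0.0286, 0.0532, 0.0035] turn -0.092 (alt +-pi) curyaw 1.308 q1 0.225 q6 -1.083
```

Call:
{"name": "arm_command", "arguments": {"increments": "0.02 0.035 0.003 -0.05;0.028 0.053 0.003 -0.09;0.028 0.053 0.003 -0.09;0.028 0.053 0.003 -0.09;0.028 0.053 0.003 -0.09;0.028 0.053 0.003 -0.09;0.028 0.053 0.003 -0.09;0.028 0.053 0.003 -0.09;0.028 0.053 0.003 -0.09;0.028 0.053 0.003 -0.09"}}

```text
time_s: 21.0
ee_pos: [0.5031, 0.2782, 0.2441]
ee_rot: [0.0, 0.089, 0.996, 0.0]
force: [-0.1, 0.4, -1.0]
gripper_width: 0.999
```

```bash
python3 -c "
from h import *
c=wristcam();cv2.imwrite('pics/w4.png',c['image'][:,:,::-1])
s=cams.read_camera('top');cv2.imwrite('pics/t3.png',s['image'][:,:,::-1])
print(monitor.get_obs()['ee_pos'])"
```

```text
[0.50300995 0.27833822 0.24403084]
```

View pics/w4.png

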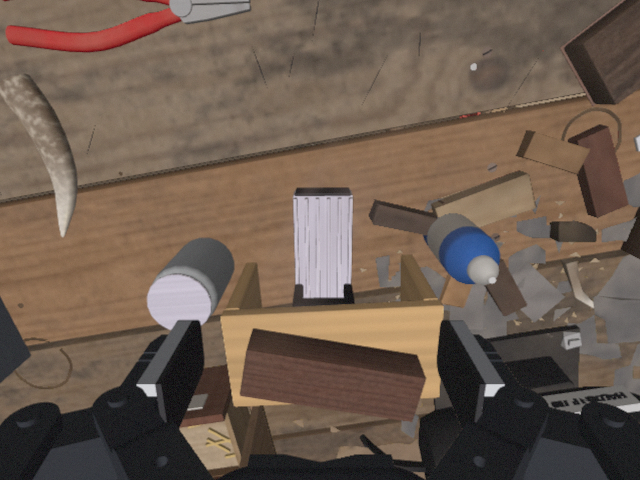

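View pics/t3.png

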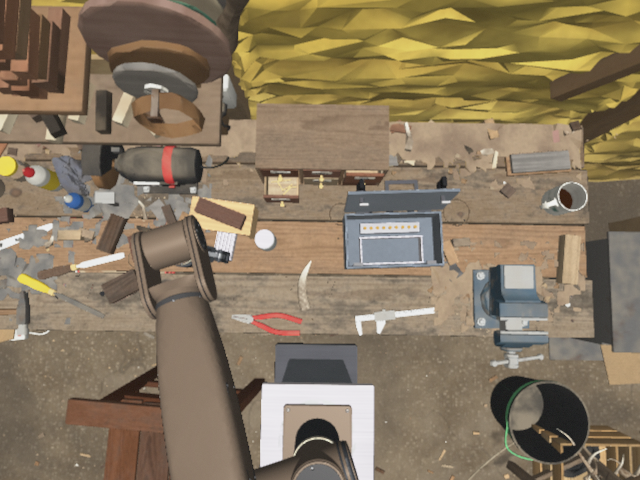

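The module's top has its free end at (294,195)–(352,195) and enters the riser at row 297. A dark wood scrap starts near (370,212) beside it. I'll measure both, plus the cover and bay in the top view.

Run:
```python
from h import *
c=wristcam();crop(c,'pics/w5.png',270,170,450,310,4)
t=cams.read_camera('top');crop(t,'pics/t4.png',330,180,470,280,5)
s=cams.read_camera('scene');crop(s,'pics/s9.png',200,190,320,290,6)
for z in (.032,):
  P=[ray(c,*p,z) for p in((294,195),(352,195),(351,297),(295,297))];P=np.array(P);print(P.round(4))
  print(np.linalg.norm(P[0]-P[1]),[np.arctan2(*(b-a)[[1,0]]).round(3) for a,b in((P[0],P[3]),(P[1],P[2]))])
for z in(0,.015): print("scrap",[ray(c,*p,z).round(4).tolist() for p in((374,200),(370,220))])
```

```text
[[0.4966 0.2554 0.032 ]
 [0.5057 0.3055 0.032 ]
 [0.6038 0.2893 0.032 ]
 [0.5942 0.2366 0.032 ]]
0.0509082971233236 [np.float64(-0.19), np.float64(-0.164)]
scrap [[0.5219, 0.3267, 0.0], [0.541, 0.3201, 0.0]]
scrap [[0.518, 0.3254, 0.015], [0.5364, 0.3191, 0.015]]
```

View pics/w5.png

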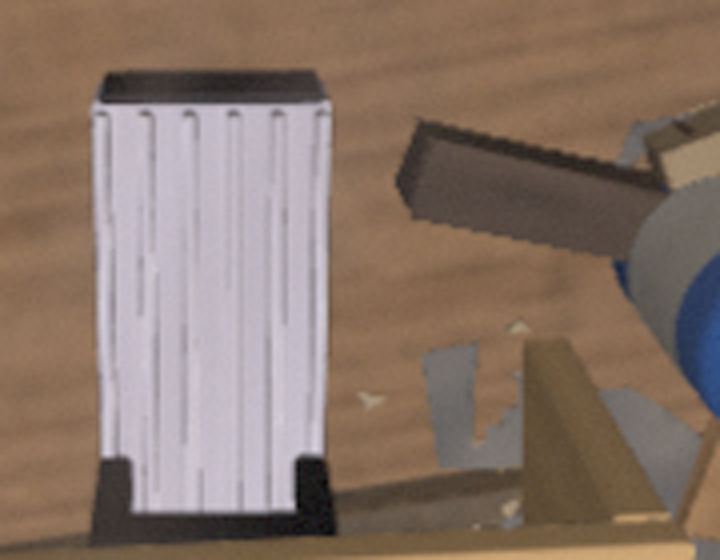

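View pics/t4.png

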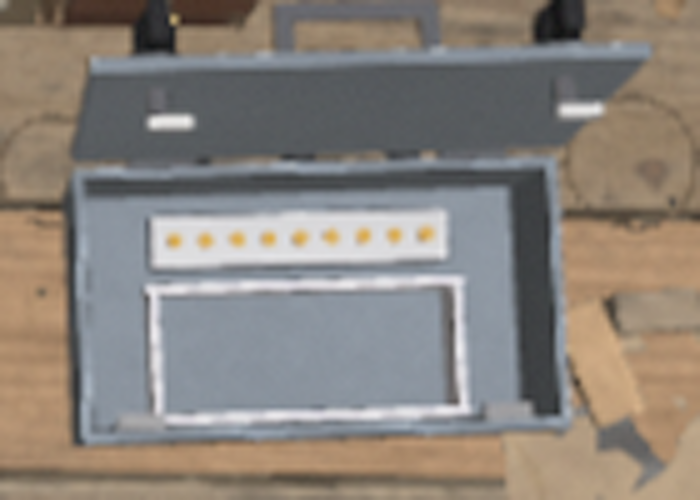

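View pics/s9.png

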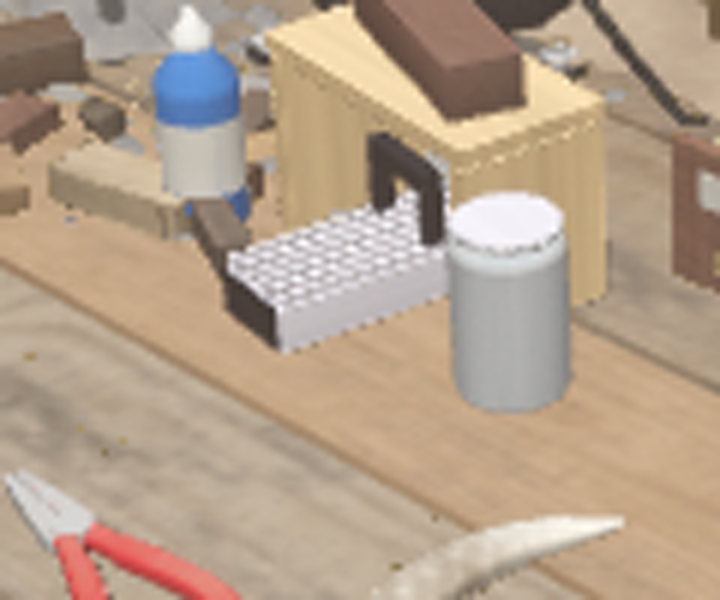

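Run:
```python
from h import *
t=cams.read_camera('top')
f=lambda x,y:((x+.5)/5-.5+330,(y+.5)/5-.5+180)
for p in((95,60),(650,47)): print("cover top",ray(t,*f(*p),.251).round(4))
P=np.array([ray(t,*f(*p),.042) for p in((145,287),(465,277),(470,410),(152,423))])
print(P.round(4),"bay",P.mean(0),np.linalg.norm(P[0]-P[1]),np.linalg.norm(P[0]-P[3]),np.arctan2(*(P[0]-P[1]+P[3]-P[2])[[1,0]])-np.pi/2)
Q=np.array([ray(t,*f(*p),.09) for p in((72,172),(557,160),(568,428),(80,442))]);print("box",Q.mean(0),np.linalg.norm(Q[0]-Q[1]),np.linalg.norm(Q[0]-Q[3]),np.arctan2(*(Q[0]-Q[1]+Q[3]-Q[2])[[1,0]])-np.pi/2)
go(.511,.278,.06,1.396)
```

```text
cover top [ 0.6548 -0.0658  0.251 ]
cover top [ 0.6657 -0.3308  0.251 ]
[[ 0.5677 -0.1116  0.042 ]
 [ 0.5764 -0.2929  0.042 ]
 [ 0.5011 -0.2953  0.042 ]
 [ 0.4908 -0.1162  0.042 ]] bay [ 0.53399851 -0.20400611  0.042     ] 0.18146387474832879 0.076969413251345 0.05268121307591245
box [ 0.55741183 -0.20178929  0.09      ] 0.26576734373581223 0.14745876135005492 0.04352464451612659
inc [-0.008, 0.001, 0.184] turn -0.003 (alt +-pi) curyaw 1.393 q1 0.329 q6 -1.064
```

The cover top edge comes out at about 1.7 rad. The bay centre is near (0.534, −0.204). Next I'll go down on the module's free end.

Call:
{"name": "arm_command", "arguments": {"increments": "-0.008 0 0.045 0;-0.008 0 0.09 0;-0.008 0 0.135 0;-0.008 0 0.17 0;-0.008 0 0.2 0;-0.008 0 0.22 0;-0.008 0 0.234 0;-0.008 0 0.234 0;-0.008 0 0.234 0;-0.008 0 0.234 0", "fingers": 0.76}}

```text
time_s: 22.3
ee_pos: [0.5122, 0.2774, 0.0117]
ee_rot: [0.001, 0.089, 0.996, 0.001]
force: [-0.4, -0.2, 0.2]
gripper_width: 0.763
```

Call:
{"name": "arm_command", "arguments": {"increments": "0 0 0 0;0 0 0 0;0 0 0 0;0 0 0 0;0 0 0 0;0 0 0 0;0 0 0 0;0 0 0 0;0 0 0 0;0 0 0 0", "fingers": 0}}

```text
time_s: 23.3
ee_pos: [0.5124, 0.2777, 0.0122]
ee_rot: [0.002, 0.089, 0.996, 0.001]
force: [-1.5, 0.5, 6.7]
gripper_width: 0.612
```

```bash
python3 -c "
from h import *
c=wristcam();cv2.imwrite('pics/w6.png',c['image'][:,:,::-1])"
```

```text
(no output)
```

View pics/w6.png

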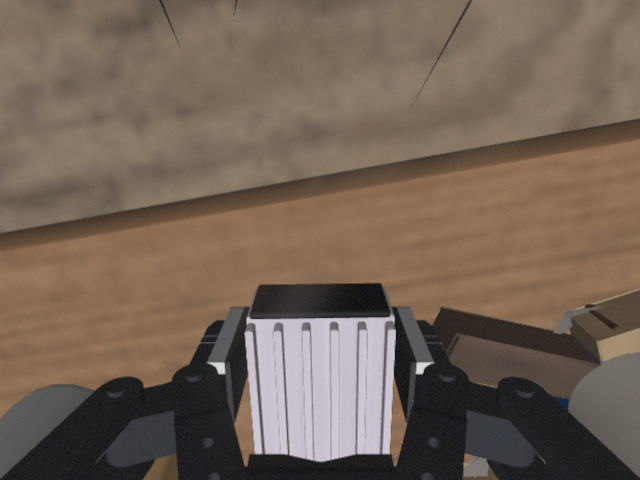

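The module is gripped at its end (opening 52 mm). Drawing it straight out.

Call:
{"name": "arm_command", "arguments": {"increments": "0.01 0 0 0;0.025 0 0 0;0.04 0 0 0;0.055 0 0 0;0.07 0 0 0;0.085 0 0 0;0.1 0 0 0;0.115 0 0 0;0.13 0 0 0;0.135 0 0 0"}}

```text
time_s: 24.35
ee_pos: [0.3802, 0.3019, 0.0122]
ee_rot: [0.004, 0.088, 0.996, 0.001]
force: [4.5, -1.1, 3.8]
gripper_width: 0.618
```

Call:
{"name": "arm_command", "arguments": {"increments": "0 0 0 0;0 0 0 0;0 0 0 0;0 0 0 0;0 0 0 0;0 0 0 0;0 0 -0.04 0;0 0 -0.08 0;0 0 -0.12 0;0 0 -0.16 0", "fingers": 0.8}}

```text
time_s: 25.35
ee_pos: [0.3777, 0.3006, 0.1714]
ee_rot: [-0.0, 0.089, 0.996, -0.0]
force: [0.5, -0.1, 0.0]
gripper_width: 0.799
```

```bash
python3 -c "
from h import *
c=wristcam();cv2.imwrite('pics/w7.png',c['image'][:,:,::-1])
t=cams.read_camera('scene');cv2.imwrite('pics/s10.png',t['image'][:,:,::-1]);print(monitor.get_obs()['ee_pos'])"
```

```text
[0.38167927 0.30270075 0.17687517]
```

View pics/w7.png

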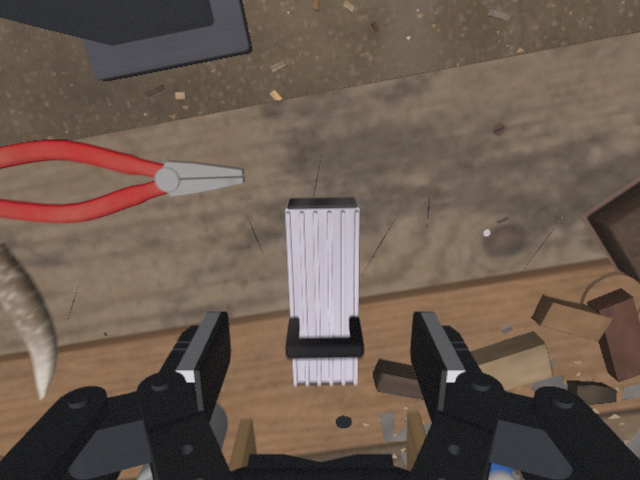

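View pics/s10.png

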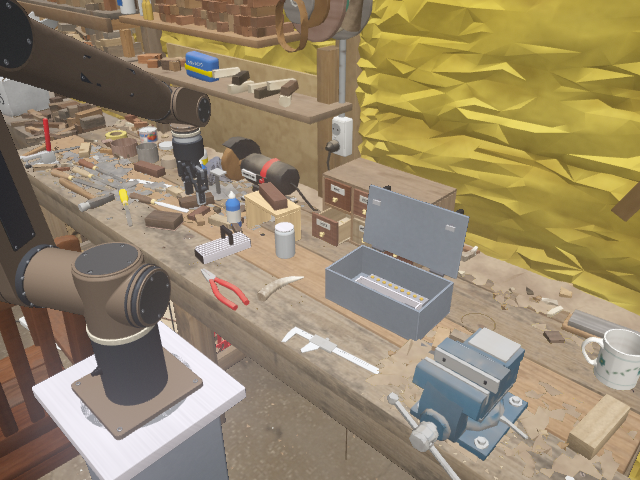

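The module lies drawn out at (287–358, 205–385). Its handle bar is centred at about (325,344), clear of the roof. Measuring the handle next.

```bash
python3 -c "
from h import *
c=wristcam();crop(c,'pics/w8.png',260,180,400,400,2.7 and 3)
print(monitor.get_obs()['joint_velocities'].round(3))
t=cams.read_camera('top');crop(t,'pics/t5.png',180,200,280,300,6)"
```

```text
[-0.003  0.048  0.073 -0.001 -0.005  0.   ]
```

View pics/w8.png

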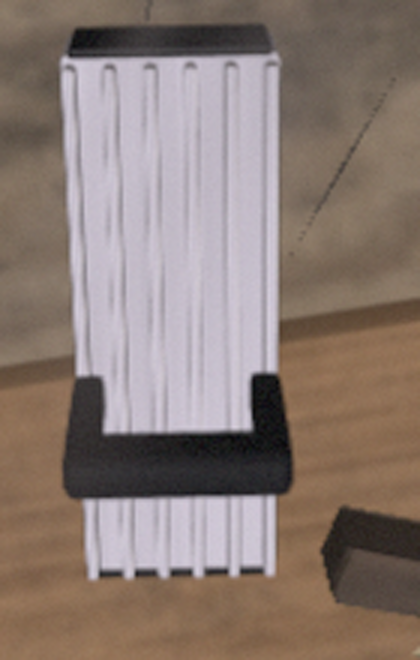

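```bash
python3 -c "
from h import *
c=wristcam()
f=lambda x,y:((x+.5)/3-.5+260,(y+.5)/3-.5+180)
P=np.array([ray(c,*f(*p),.032) for p in((62,58),(281,58),(276,573),(86,575))]);print(P.round(4))
a=(P[0]+P[1])/2;b=(P[2]+P[3])/2;d=b-a;print(np.linalg.norm(d),np.linalg.norm(P[0]-P[1]),'yaw',np.arctan2(d[1],d[0]))
u=d/np.linalg.norm(d);print('handle',a+u*.09,b-u*.06)
A=ray(c,*f(66,497),.072);B=ray(c,*f(291,493),.072);print('bar back edge',(A+B)/2,np.linalg.norm(A-B),(A+B)/2-u*.006, (B-A))
A=ray(c,*f(103,435),.058);B=ray(c,*f(252,433),.058);print('bar front low',(A+B)/2+u*.006)
h=a+u*.09;go(h[0],h[1],.1,np.arctan2(u[1],u[0]))
"
```

```text
[[0.358  0.276  0.032 ]
 [0.3671 0.3262 0.032 ]
 [0.5079 0.3032 0.032 ]
 [0.4994 0.2524 0.032 ]]
0.1430275904821189 0.051059308095554264 yaw -0.16364106769406636
handle [0.45134497 0.28644675 0.032     ] [0.44446571 0.28758264 0.032     ]
bar back edge [0.45320038 0.28633136 0.072     ] 0.05102994576099678 [0.44728053 0.28730883 0.072     ] [0.00807801 0.05038652 0.        ]
bar front low [0.45175858 0.28644371 0.058     ]
inc [-0.0752, -0.0008, 0.0692] turn 1.557 (alt +-pi) curyaw 1.393 q1 0.462 q6 -0.931
```

```bash
python3 -c "
from h import *
go(.4477,.287,.1,2.978)"
```

```text
inc [-0.0715, -0.0009, 0.0692] turn 1.557 (alt +-pi) curyaw 1.393 q1 0.462 q6 -0.931
```

Call:
{"name": "arm_command", "arguments": {"increments": "-0.03 0 0 -0.14;-0.06 0 0 -0.28;-0.0715 -0.001 0 -0.42;-0.0715 -0.001 0 -0.56;-0.0715 -0.001 0 -0.7;-0.0715 -0.001 0 -0.84;-0.0715 -0.001 0 -0.98;-0.0715 -0.001 0.02 -1.12;-0.0715 -0.001 0.04 -1.26;-0.0715 -0.001 0.055 -1.4", "fingers": 0.6}}

```text
time_s: 26.6
ee_pos: [0.446, 0.2863, 0.1109]
ee_rot: [-0.003, -0.576, 0.817, 0.001]
force: [-0.1, -1.4, 0.0]
gripper_width: 0.599
```

```bash
python3 -c "
from h import *
go(.4477,.287,.046,2.978)"
```

```text
inc [-0.0015, -0.0017, 0.0649] turn -0.179 (alt +-pi) curyaw 2.799 q1 0.379 q6 -2.42
```

Call:
{"name": "arm_command", "arguments": {"increments": "-0.0015 -0.0015 0 -0.1;-0.0015 -0.0015 0 -0.179;-0.0015 -0.0015 0.01 -0.179;-0.0015 -0.0015 0.03 -0.179;-0.0015 -0.0015 0.05 -0.179;-0.0015 -0.0015 0.064 -0.179;-0.0015 -0.0015 0.064 -0.179;-0.0015 -0.0015 0.064 -0.179;-0.0015 -0.0015 0.064 -0.179;-0.0015 -0.0015 0.064 -0.179"}}

```text
time_s: 27.6
ee_pos: [0.4509, 0.2885, 0.0521]
ee_rot: [0.001, -0.645, 0.765, -0.0]
force: [-0.4, -0.1, -0.2]
gripper_width: 0.604
```

Call:
{"name": "arm_command", "arguments": {"increments": "0 0 0 0;0 0 0 0;0 0 0 0;0 0 0 0;0 0 0 0;0 0 0 0;0 0 0 0;0 0 0 0;0 0 0 0;0 0 0 0", "fingers": 0}}

```text
time_s: 28.6
ee_pos: [0.4517, 0.2884, 0.0523]
ee_rot: [0.002, -0.645, 0.764, -0.001]
force: [3.1, -1.2, 5.3]
gripper_width: 0.13
```

```bash
python3 -c "
from h import *
c=wristcam();cv2.imwrite('pics/w9.png',c['image'][:,:,::-1])
go(.4477,.287,.046,2.978)
s=cams.read_camera('scene');crop(s,'pics/s11.png',150,160,320,300,4)"
```

```text
inc [0.0021, 0.0037, 0.0063] turn -0.006 (alt +-pi) curyaw 2.972 q1 0.379 q6 -2.593
```

View pics/w9.png

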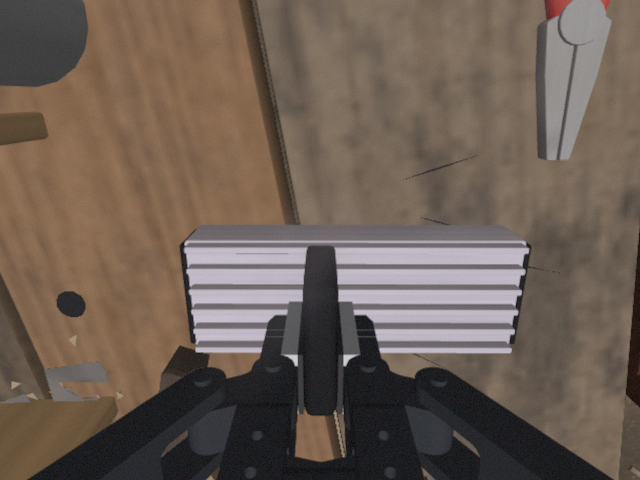

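View pics/s11.png

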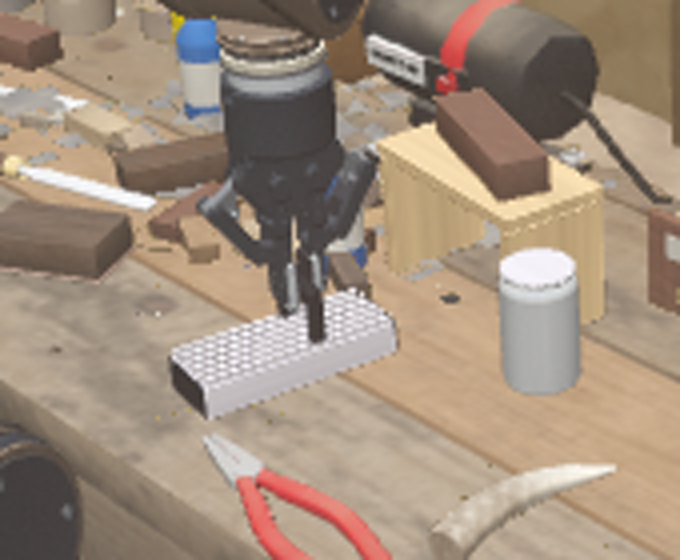

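The handle bar is held centrally, with the bar vertical at u=320 and the opening at the bar's thickness. Lifting.

Call:
{"name": "arm_command", "arguments": {"increments": "0 0 -0.01 0;0 0 -0.025 0;0 0 -0.045 0;0 0 -0.065 0;0 0 -0.085 0;0 0 -0.105 0;0 0 -0.125 0;0 0 -0.145 0;0 0 -0.155 0;0 0 -0.155 0"}}

```text
time_s: 29.7
ee_pos: [0.4502, 0.2884, 0.2074]
ee_rot: [0.001, -0.645, 0.764, -0.0]
force: [0.2, 0.3, -3.4]
gripper_width: 0.118
```

```bash
python3 -c "
from h import *
go(.533,-.189,.2,1.615)
s=cams.read_camera('scene');crop(s,'pics/s12.png',150,100,320,240,4)"
```

```text
inc [0.4566, -0.1621, 0.007] turn 1.357 (alt +-pi) curyaw 2.972 q1 0.38 q6 -2.593
```

View pics/s12.png

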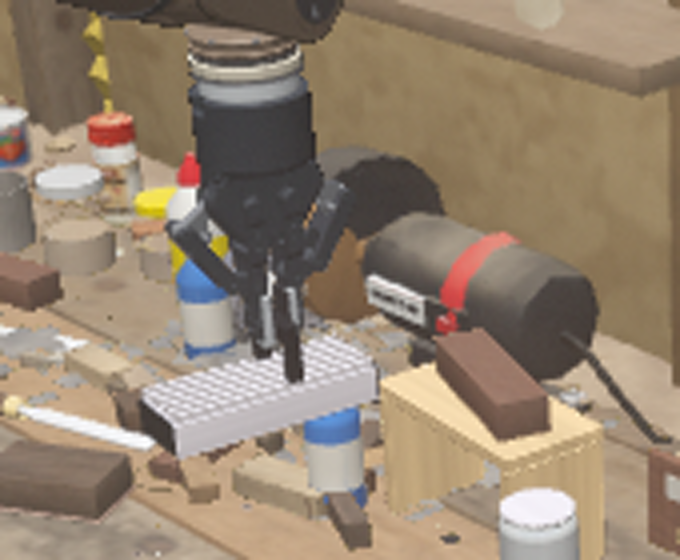

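The module hangs level from its handle, above the riser's height. Carrying it to the box now.

Call:
{"name": "arm_command", "arguments": {"increments": "0.015 -0.005 0 0.05;0.035 -0.012 0 0.13;0.06 -0.021 0 0.21;0.085 -0.03 0 0.29;0.115 -0.041 0 0.38;0.145 -0.051 0 0.47;0.175 -0.062 0 0.56;0.205 -0.073 0 0.65;0.235 -0.083 0 0.74;0.265 -0.094 0 0.83"}}

```text
time_s: 30.75
ee_pos: [0.4966, 0.0092, 0.2041]
ee_rot: [-0.002, -0.279, 0.96, 0.001]
force: [0.4, 0.9, -4.5]
gripper_width: 0.121
```

```bash
python3 -c "
from h import *
go(.533,-.189,.2,1.615)"
```

```text
inc [0.0755, -0.1868, 0.0039] turn 0.521 (alt +-pi) curyaw 2.136 q1 -0.186 q6 -2.322
```

Call:
{"name": "arm_command", "arguments": {"increments": "0.012 -0.03 0 0.09;0.024 -0.06 0 0.18;0.036 -0.09 0 0.27;0.048 -0.12 0 0.36;0.06 -0.15 0 0.45;0.07 -0.175 0 0.521;0.0755 -0.187 0 0.521;0.0755 -0.187 0 0.521;0.0755 -0.187 0 0.521;0.0755 -0.187 0 0.521"}}

```text
time_s: 31.75
ee_pos: [0.5351, -0.1857, 0.2055]
ee_rot: [-0.001, -0.026, 1.0, 0.001]
force: [-1.0, -0.2, -4.2]
gripper_width: 0.13
```

```bash
python3 -c "
from h import *
go(.533,-.189,.2,1.615)
c=wristcam();cv2.imwrite('pics/w10.png',c['image'][:,:,::-1])
s=cams.read_camera('scene');crop(s,'pics/s13.png',300,140,480,340,4*.75 and 3)
t=cams.read_camera('top');crop(t,'pics/t6.png',330,180,470,280,5)"
```

```text
inc [0.0023, -0.0031, 0.0054] turn 0.007 (alt +-pi) curyaw 1.622 q1 -0.513 q6 -2.136
```

View pics/w10.png

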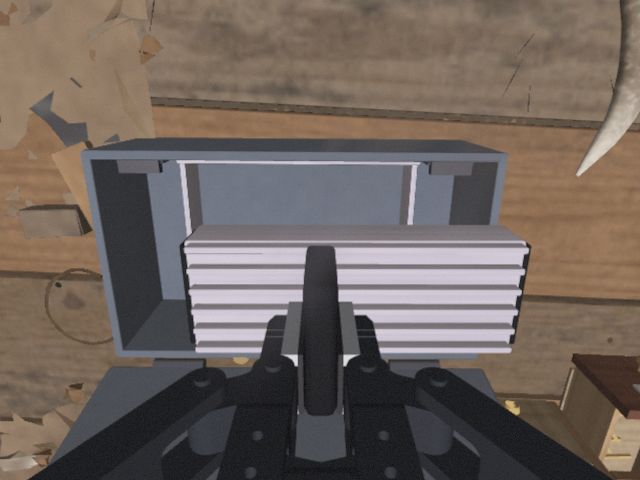

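View pics/s13.png

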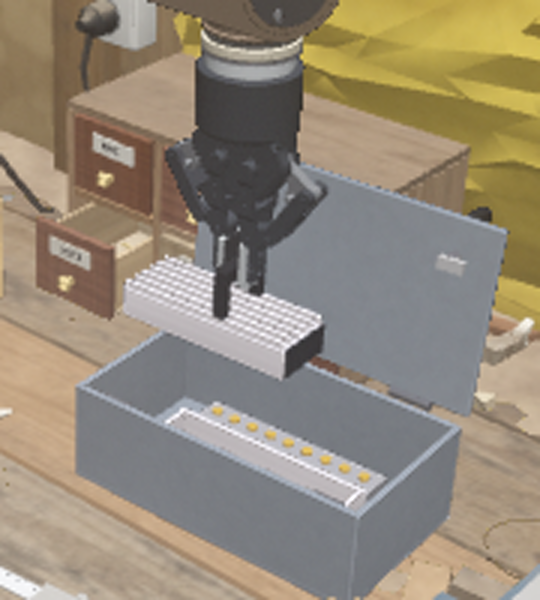

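View pics/t6.png

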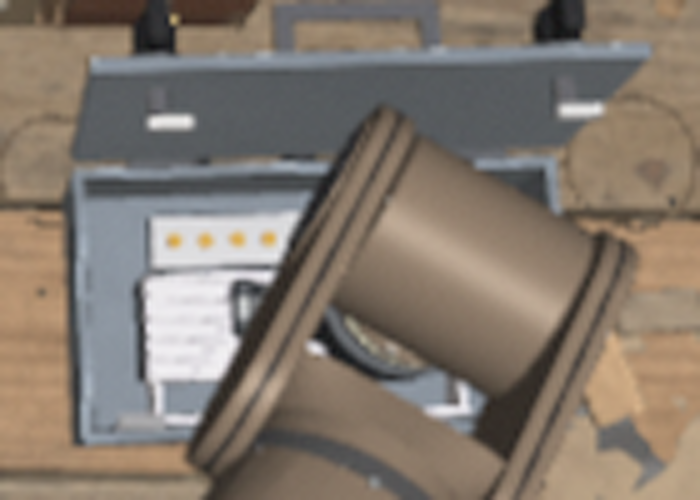

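The module is over the box; rail tops show at (181,163) and (416,165). Cross-checking the bay centre from the wrist view.

```bash
python3 -c "
from h import *
c=wristcam();crop(c,'pics/w11.png',80,120,520,360,1.8)
P=np.array([ray(c,*p,.042) for p in((181,163),(416,165))]);print(P.round(4),np.linalg.norm(P[0]-P[1]),P.mean(0)+.039*np.array([np.cos(.044),np.sin(.044),0]))
Q=np.array([ray(c,*p,.09) for p in((84,153),(505,155))]);print(Q.round(4),np.linalg.norm(Q[0]-Q[1]),Q.mean(0)+.075*np.array([np.cos(.044),np.sin(.044),0]))
"
```

```text
[[ 0.5034 -0.2915  0.042 ]
 [ 0.496  -0.1176  0.042 ]] 0.1740480219034328 [ 0.53864398 -0.20282246  0.042     ]
[[ 0.4923 -0.3354  0.09  ]
 [ 0.4803 -0.0747  0.09  ]] 0.26105372138275457 [ 0.56119092 -0.20176062  0.09      ]
```

View pics/w11.png

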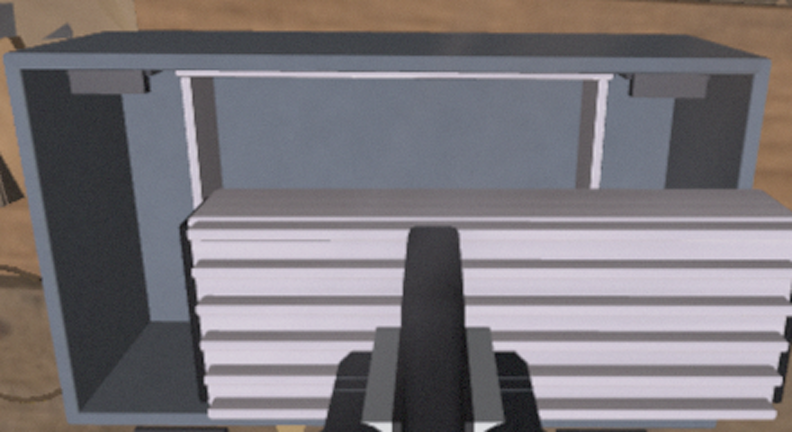

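```bash
python3 -c "
from h import *
go(.533,-.188,.06,1.615)"
```

```text
inc [0.0027, -0.0017, 0.1461] turn 0.007 (alt +-pi) curyaw 1.622 q1 -0.513 q6 -2.136
```

Call:
{"name": "arm_command", "arguments": {"increments": "0.0027 -0.0017 0.005 0.007;0.0027 -0.0017 0.02 0.007;0.0027 -0.0017 0.035 0.007;0.0027 -0.0017 0.05 0.007;0.0027 -0.0017 0.065 0.007;0.0027 -0.0017 0.08 0.007;0.0027 -0.0017 0.09 0.007;0.0027 -0.0017 0.09 0.007;0.0027 -0.0017 0.09 0.007;0.0027 -0.0017 0.09 0.007"}}

```text
time_s: 32.95
ee_pos: [0.5338, -0.1894, 0.1171]
ee_rot: [0.001, -0.022, 1.0, -0.001]
force: [0.4, 0.4, -4.6]
gripper_width: 0.126
```

```bash
python3 -c "
from h import *
go(.533,-.188,.06,1.615)
c=wristcam();cv2.imwrite('pics/w12.png',c['image'][:,:,::-1])
s=cams.read_camera('scene');crop(s,'pics/s14.png',300,170,480,340,3)"
```

```text
inc [0.0008, 0.0015, 0.0571] turn -0.001 (alt +-pi) curyaw 1.614 q1 -0.52 q6 -2.134
```

View pics/w12.png

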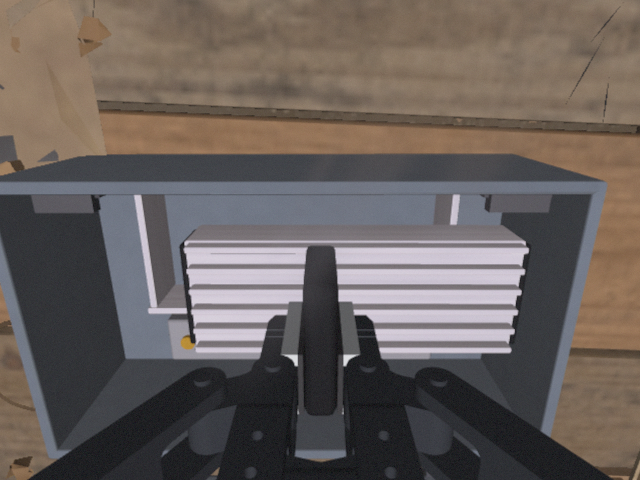

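View pics/s14.png

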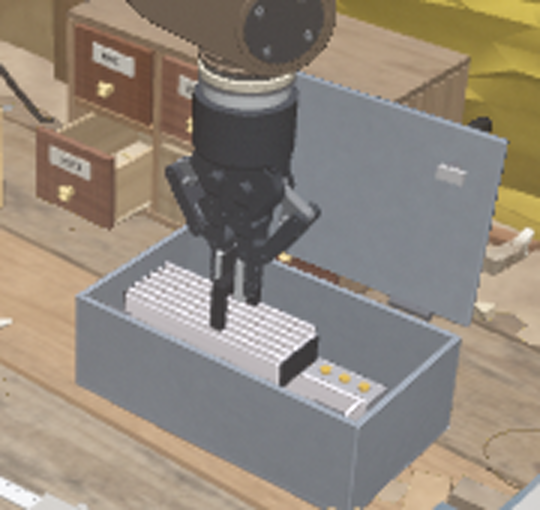

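```bash
python3 -c "
from h import *
c=wristcam()
print('rear -y outer corner',ray(c,149,310,.042),'left rail pts',ray(c,136,195,.042),ray(c,459,195,.042))
C=ray(c,149,310,.042)[:2];cc,ss=np.cos(.044),np.sin(.044)
d=np.array([-.039,.087]);print('bay',C+[cc*d[0]-ss*d[1],ss*d[0]+cc*d[1]])
P=[ray(c,*p,.065+.032) for p in((184,243),(528,243),(195,351),(512,351))];print(np.round(P,4),np.mean(P,0))
"
```

```text
rear -y outer corner [ 0.57435323 -0.2903052   0.042     ] left rail pts [ 0.50454514 -0.29084755  0.042     ] [ 0.49715074 -0.11680205  0.042     ]
bay [ 0.53156421 -0.20510485]
[[ 0.5107 -0.2482  0.097 ]
 [ 0.5045 -0.1041  0.097 ]
 [ 0.5635 -0.2466  0.097 ]
 [ 0.5572 -0.1006  0.097 ]] [ 0.5339877  -0.17489125  0.097     ]
```

The check caught an offset: the longer side of the module is towards +y, with its centre at y≈−0.175. I'll shift the tool about 30 mm towards −y before lowering.

```bash
python3 -c "
from h import *
go(.534,-.2185,.117,1.615)"
```

```text
inc [0.0008, -0.0293, 0.0] turn -0.001 (alt +-pi) curyaw 1.614 q1 -0.52 q6 -2.134
```

Call:
{"name": "arm_command", "arguments": {"increments": "0.001 -0.005 0 0;0.001 -0.01 0 0;0.001 -0.015 0 0;0.001 -0.02 0 0;0.001 -0.025 0 0;0.001 -0.029 0 0;0.001 -0.029 0 0;0.001 -0.029 0 0;0.001 -0.029 0 0;0.001 -0.029 0 0"}}

```text
time_s: 34.1
ee_pos: [0.5332, -0.2177, 0.1159]
ee_rot: [-0.0, -0.022, 1.0, 0.0]
force: [-0.4, -0.2, -4.4]
gripper_width: 0.127
```

```bash
python3 -c "
from h import *
go(.534,-.2185,.06,1.615)
c=wristcam();cv2.imwrite('pics/w13.png',c['image'][:,:,::-1])
P=[ray(c,*p,.065+.032) for p in((184,243),(528,243),(195,351),(512,351))];print(np.mean(P,0))"
```

```text
inc [-0.0007, -0.0008, 0.0559] turn -0.001 (alt +-pi) curyaw 1.614 q1 -0.564 q6 -2.178
[ 0.53288721 -0.2033314   0.097     ]
```

View pics/w13.png

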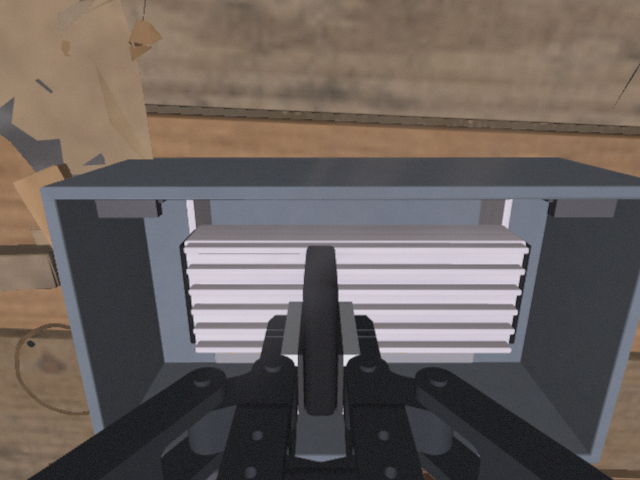

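The module is now centred between the side rails (left at u≈190, right at u≈508). Lowering.

Call:
{"name": "arm_command", "arguments": {"increments": "0 -0.0005 0.005 0;0 -0.0005 0.012 0;0 -0.0005 0.02 0;0 -0.0005 0.028 0;0 -0.0005 0.035 0;0 -0.0005 0.042 0;0 -0.0005 0.048 0;0 -0.0005 0.052 0;0 -0.0005 0.052 0;0 -0.0005 0.052 0"}}

```text
time_s: 35.15
ee_pos: [0.5334, -0.2185, 0.0641]
ee_rot: [0.0, -0.022, 1.0, -0.0]
force: [0.6, 0.7, -4.5]
gripper_width: 0.126
```

```bash
python3 -c "
from h import *
go(.534,-.2185,.06,1.615);print(monitor.get_obs()['force'])
s=cams.read_camera('scene');crop(s,'pics/s15.png',300,170,480,340,3)"
```

```text
inc [-0.0006, 0.0, 0.0041] turn -0.001 (alt +-pi) curyaw 1.614 q1 -0.565 q6 -2.179
[ 0.6095316   0.67320623 -4.4581426 ]
```

View pics/s15.png

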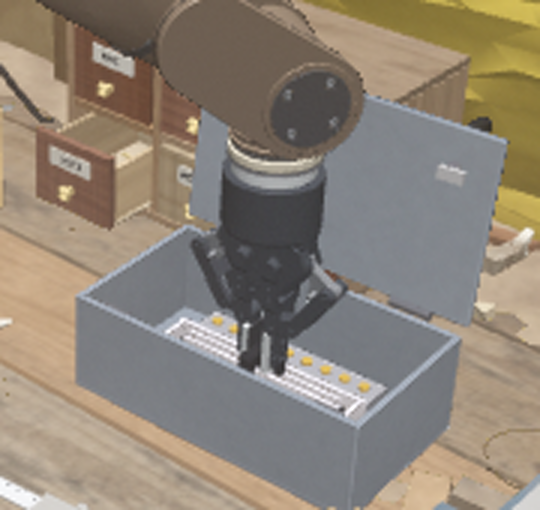

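The module is inside the rails and still hanging (−4.5 N), with about 4 mm left to the floor. I'll lower it slowly to contact.

Call:
{"name": "arm_command", "arguments": {"increments": "0 0 0.001 0;0 0 0.002 0;0 0 0.003 0;0 0 0.004 0;0 0 0.0045 0;0 0 0.005 0;0 0 0.005 0;0 0 0.005 0;0 0 0.005 0;0 0 0.005 0"}}

```text
time_s: 36.2
ee_pos: [0.5334, -0.2184, 0.0604]
ee_rot: [-0.0, -0.022, 1.0, 0.0]
force: [-3.6, 3.9, 5.4]
gripper_width: 0.131
```

The force is up to +5.4 N, so the module is standing on the floor. Releasing and lifting away.

Call:
{"name": "arm_command", "arguments": {"increments": "0 0 0 0;0 0 0 0;0 0 0 0;0 0 0 0;0 0 0 0;0 0 -0.03 0;0 0 -0.07 0;0 0 -0.11 0;0 0 -0.15 0;0 0 -0.16 0", "fingers": 0.5}}

```text
time_s: 37.2
ee_pos: [0.5357, -0.22, 0.2252]
ee_rot: [0.004, -0.022, 1.0, -0.003]
force: [-0.4, -0.3, 0.4]
gripper_width: 0.498
```

Call:
{"name": "arm_command", "arguments": {"increments": "0.02 0 -0.01 0;0.05 0 -0.02 0;0.08 0.03 -0.02 0;0.08 0.07 -0.02 0;0.08 0.11 -0.02 0;0.08 0.15 -0.02 0;0.08 0.19 -0.02 0;0.08 0.2 -0.02 0;0.08 0.2 -0.02 0;0.08 0.2 -0.02 0"}}

```text
time_s: 38.2
ee_pos: [0.4448, -0.0227, 0.2386]
ee_rot: [-0.0, -0.022, 1.0, -0.0]
force: [-0.0, -0.7, -0.0]
gripper_width: 0.497
```

```bash
python3 -c "
from h import *
print(monitor.get_obs()['force'],monitor.get_obs()['ee_pos'])
s=cams.read_camera('scene');cv2.imwrite('pics/s16.png',s['image'][:,:,::-1])
t=cams.read_camera('top');crop(t,'pics/t7.png',330,180,470,280,5);cv2.imwrite('pics/t8.png',t['image'][:,:,::-1])"
```

```text
[-0.00289026 -0.67927274 -0.03662456] [ 0.44476159 -0.02271685  0.2385624 ]
```

View pics/s16.png

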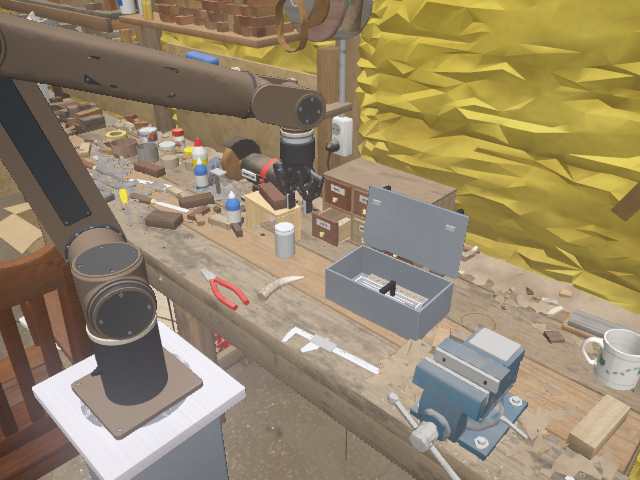

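View pics/t7.png

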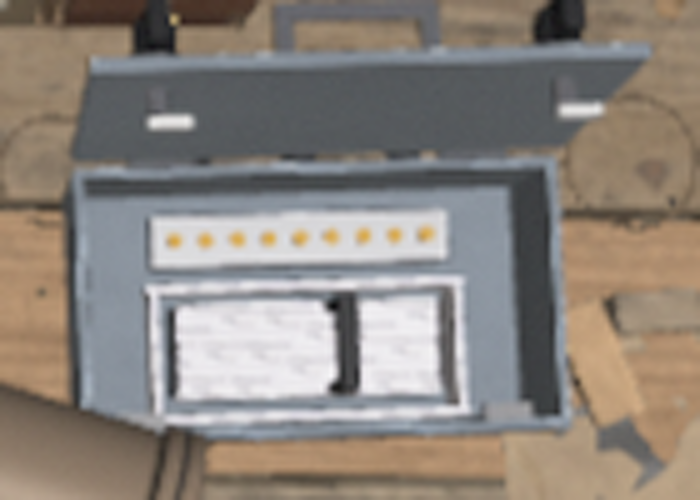

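In the top crop the module (170–447, 297–400) sits evenly inside the rails (158–455). The cover stays open and the arm touches nothing. Handing in.

```bash
python3 -c "
from rig import order
print(order.close_job())"
```

```text
the job is handed in; nothing more can be done
None
```

The job is done and handed in at about 38 s; the hand-in reports no verdict.

- **Fasteners:** I turned both wings a quarter turn anticlockwise, to about 1.55 rad by the tool angle. The wrist picture then showed them square to the front edge.
- **Cover:** I swung it by its bow handle to about 1.7 rad, past upright but short of the 1.9 rad stop. It stayed there after release and through the last pictures.
- **Module drawn out:** I pulled it about 130 mm straight out by its end and let it go on the bench, clear of the roof.
- **Module in the bay:** I took it by its handle and lowered it until the wrist force changed from −4.5 to +5.4 N. Then I released it.

**Mistake caught:** over the box I first had the module 15 mm off-centre the wrong way along the bay. The wrist picture showed this before lowering, and I moved it 29 mm.

**Last checks:**
- In the top view the module sits flat and evenly inside the rails.
- The cover is open, and the force on the arm is about zero away from everything.
- By eye, the bystanders look unmoved in the scene picture. I did not measure them or the module's tilt.

**Measurements that disagreed:** the bay centre differed by up to about 7 mm between views (x 0.532 to 0.539). The wrist camera read the module about 5% short, so I used midpoints there.

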